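# Fetch the silver watch case from behind the bench jars

### The job

Three things stand round the silver watch case on the brown tray and leave no room for the gripper: a brass burr pot, a white bottle and a blue tin. Clear all three onto the green mat, standing upright, then take the silver case and lay it flat, the same way up, in the middle of the black-topped engraving block, and only then stand each of the three back in the middle of the pad of its own colour (brass pot on yellow, bottle on white, tin on blue). Never tip one of the three over, and leave the brass watch case where it lies.

Things in the scene. Friction and masses are not known exactly. Their poses are not given: they have to be found in the camera images.
- pot: brass pot of burrs: round upright cylinder 52 mm across, 80 mm high, with thin steel burrs standing out of the top to 102 mm; about 0.25 kg. Origin at the centre of its underside, z up. Grip the brass wall at 45 to 75 mm height.
- bottle: white plastic bottle: round body 50 mm across up to 76 mm height, then a shoulder and a 32 mm wide white cap to 98 mm; about 0.12 kg. Origin at the centre of its underside, z up.
- tin: blue square tin, body 46 x 46 mm, 86 mm high, with a slightly wider (48 mm) lid from 84 to 92 mm; about 0.2 kg. Origin at the centre of its underside, z up, x and y axes square to its faces.
- silver_case: silver-coloured round watch case lying flat on the brown tray in the middle of the three standing things: 50 mm across, 16 mm thick (full width from 4 to 12 mm height), with a black dial on top and a small 7 mm wide crown that sticks out 4 mm on its own +x side; about 0.08 kg. Origin at the centre of its underside, z up.
- brass_case: brass watch case of the same shape and size as the silver one, with a copper dial, lying in a near corner of the brown tray; not to be moved. Origin at the centre of its underside.
- pad_pot: flat round yellow pad, 72 mm across, 2 mm thick; origin at the centre of its underside. The brass pot starts near its middle; the pad shows as a rim round it. Fixed on the brown tray (a fixed wooden board 250 x 250 mm, 18 mm thick, with a 14 mm high strip along its far edge). Its x axis points along the tray, from the edge near the robot to the far edge.
- pad_bottle: flat round white pad, 72 mm across, 2 mm thick; origin at the centre of its underside. The white bottle starts near its middle; the pad shows as a rim round it. Fixed on the brown tray (a fixed wooden board 250 x 250 mm, 18 mm thick, with a 14 mm high strip along its far edge). Its x axis points along the tray, from the edge near the robot to the far edge.
- pad_tin: flat round blue pad, 72 mm across, 2 mm thick; origin at the centre of its underside. The blue tin starts near its middle; the pad shows as a rim round it. Fixed on the brown tray (a fixed wooden board 250 x 250 mm, 18 mm thick, with a 14 mm high strip along its far edge). Its x axis points along the tray, from the edge near the robot to the far edge.
- mat: flat green mat, 280 mm along its own x axis and 140 mm along its own y axis, 3 mm thick, fixed on the bench to one side of the tray; empty at the start. Origin at the centre of its underside.
- block: fixed round steel engraving block on the other side of the tray, 100 mm across at its foot, with a flat black rubber top 80 mm across that lies 45 mm above its origin. Origin at the centre of its underside. Small bystanders, up to 50 mm high, stand about 115 mm from its middle, one beyond it (+x) and one on the robot's side (-x).

How it is judged:
By the outcome, as a careful person would: the job done as asked, in the order asked, and still so for the second after the job is handed in, with the robot touching nothing.
It also fails if it takes over 138 s, if anything falls off the work surface, if the arm or the gripper's body presses on something with over 40 N, if the wrist force passes 120 N, or if a joint passes its speed limit or range.

### The arm

A 7-joint arm with a two-finger parallel gripper is mounted at the origin on the work surface. World frame = base frame: x ahead of the robot, y to its left, z up, the work surface at z = 0. Lengths are in m, angles in degrees, forces in N, time in s.
With the tool pointing down it reaches from about 0.425 to 0.875 m from the base axis. Payload 4.7 kg.
Tool frame: the origin (TCP) lies on the centre line of the jaws, within the pads' length; the fingertips stand 25 mm ahead of it and the grasp point (between the pads) lies 6 mm ahead of it; z points along the fingers, y is the direction in which the jaws open and shut (so a half turn about z gives the same grasp; the last joint's range is limited). The gripper opens to 87 mm and grips with 3 to 60 N. Pads are 19 mm wide; open, the fingers measure 117 mm over their backs; the gripper's body (75 mm by 190 mm) begins 51 mm behind the grasp point.
Start: joints at [74.204, 18.392, -4.016, 83.108, 1.295, 78.541, -3.26], TCP at [0.186, -0.623, 0.248] pointing down, gripper open.
Joint ranges: [-163.93, 163.93], [-17.29, 119.83], [-79.2, 71.16], [3.27, 140.29], [-89.18, 269.18], [5.43, 117.66], [-154.24, 154.24]. Speed limits (degrees/s): [147.25, 147.25, 180, 180, 180, 180, 180].

### API

Orientations are given as [roll, pitch, yaw] about the fixed x, y, z axes, in that order (R = Rz(yaw) Ry(pitch) Rx(roll)).
In Python, from cell import env gives the robot as it stands.
- The arm moves only by the shell command python3 -m creep 'ROWS' [OPENING] [FORCE]. ROWS is JSON, a list of rows, each an object of numbers: "tx", "ty", "tz": the shift along the tool's x, y, z in m; "rx", "ry", "rz": the turn, a rotation vector about the tool's x, y, z in degrees. In form: [{"tx": .., "ty": .., "tz": .., "rx": .., "ry": .., "rz": ..}, ...]. A call has 1 to 20 rows; each row shifts and turns the commanded pose from where the row before left it, along the tool's axes as they then stand; what a row does not reach is not made up. A row lasts 1/8 s, in which the tool goes at most 62.5 mm and 10.7 degrees, less where a joint would pass 70% of its speed; a pose out of reach is approached as far as the arm can. A call is refused whole if a number of a shift passes 0.0625 or a number of a turn 10.7, either way. A call with a gripper value outside its range is refused whole. OPENING is the finger opening in m, from 0 to 0.087, set as the call begins (- or left out, the last holds). The fingers move at their own pace and stop on an object; FORCE is the grip in N (left out, the last holds). Time passes only in rows, so rows that do not move let the fingers close. It gives the time, the measured TCP pose, the force and the opening at its end, in the units of the state.
- env.get_obs(): the state, without advancing time (a new reading comes with each control period).
- env.read_camera(name): name is "scene" or "top" or "wrist"; returns a dict with "pixels" (480x640x3 uint8, red, green, blue), "intrinsics" (3x3 intrinsics, pixels), "R" (3x3) and "t" (3): a world point X has camera coordinates R X + t. Camera axes: x right, y down, z forward; pixel columns grow to the right and rows downward; lengths in m; the calibration is good to about 2 mm. A picture is of the moment at which its call begins. There is no depth.
- env.sign_off(): hands the job in, once; it reports no verdict.
The state is a dict: "time_s": time; "qpos": joint angles; "joint_velocities": joint speeds; "effort": joint torques, N m; "tool_pos": TCP position; "tool_rot": TCP orientation; "force": force on the tool from outside, world axes, zero at the start; "wrist_torque": the same for the moment, N m; "grip_width": finger opening in m.
Only numpy, scipy, OpenCV 4.12 (cv2) and the standard library are available. Lean on these libraries where they do the work, as an engineer would, in place of code of your own. Each camera call takes 0.05 s, during which the arm holds its last target.

## Working session

There is one attempt and no reset: what is moved stays moved. The work goes in short steps, Python scripts to look and compute and a shell command to move; the robot and the scene stay as the last step left them, time stands still between calls to the robot, and variables do not carry over. Pictures are saved under pics/ and viewed, and the job is handed in when it is done.

```bash
ls; mkdir -p pics; python3 - <<'E'
from cell import env
import cv2,numpy as np
print(env.get_obs())
for n in ["scene","top","wrist"]:
    c=env.read_camera(n); cv2.imwrite(f"pics/{n}0.png",c["pixels"][:,:,::-1]); print(n,c["intrinsics"],c["R"],c["t"])
E
```

```text
pics
{'time_s': 0.0, 'qpos': array([74.20289718, 18.44005264, -4.01390805, 83.17442144,  1.29557313,
       78.53979766, -3.25859702]), 'joint_velocities': array([-0.07608661, -0.10175132,  0.00173576,  0.06563955,  0.00010598,
        0.01107995,  0.08227161]), 'effort': array([ 2.54033494e-04, -4.91289926e+01, -4.03766893e-01, -3.12532067e+01,
       -6.41038315e-02,  4.36805247e-02,  1.26536056e-04]), 'tool_pos': array([ 0.18554342, -0.6224374 ,  0.24645419]), 'tool_rot': array([-1.79890994e+02,  6.73921440e-03,  1.66068251e+01]), 'force': array([ 0.59584263, -0.3287754 ,  0.38620228]), 'wrist_torque': array([0.04517991, 0.01401412, 0.01628205]), 'grip_width': 0.08727448650681713}
scene [[529.48329955   0.         325.22330863]
 [  0.         529.48329955 238.09261956]
 [  0.           0.           1.        ]] [[-0.83795282  0.54572709 -0.00412432]
 [ 0.47006535  0.71789511 -0.51348337]
 [-0.27726096 -0.43221354 -0.85808963]] [ 0.45114332 -0.24526365  1.26179488]
top [[605.00371606   0.         318.08307302]
 [  0.         605.00371606 238.55314754]
 [  0.           0.           1.        ]] [[-0.01036644 -0.99985803 -0.0132839 ]
 [-0.99193251  0.01196095 -0.12620151]
 [ 0.12634248  0.01186847 -0.99191568]] [0.00767268 0.56036229 0.9583795 ]
wrist [[335.7353594    0.         324.03836544]
 [  0.         335.7353594  237.76110017]
 [  0.           0.           1.        ]] [[ 2.84797276e-01 -9.58587316e-01 -9.32722579e-04]
 [-9.19629752e-01 -2.73497260e-01  2.81922628e-01]
 [-2.70502552e-01 -7.94330370e-02 -9.59436690e-01]] [-0.65009802 -0.03378222  0.39069154]
```

View pics/top0.png

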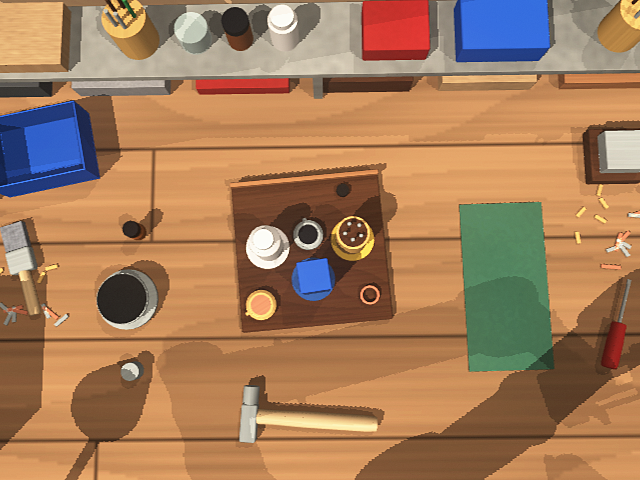

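View pics/scene0.png

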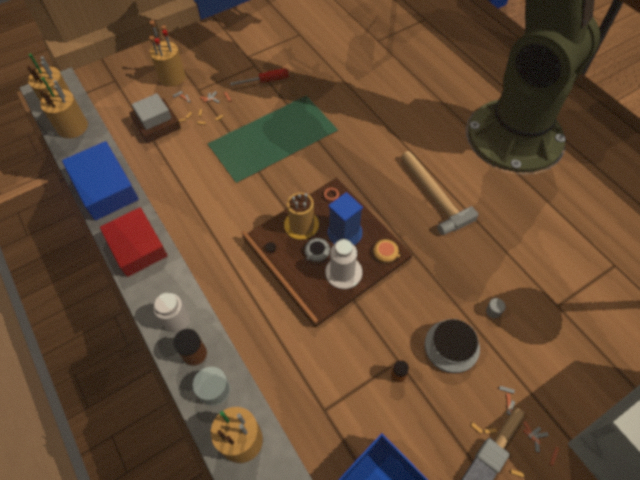

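View pics/wrist0.png

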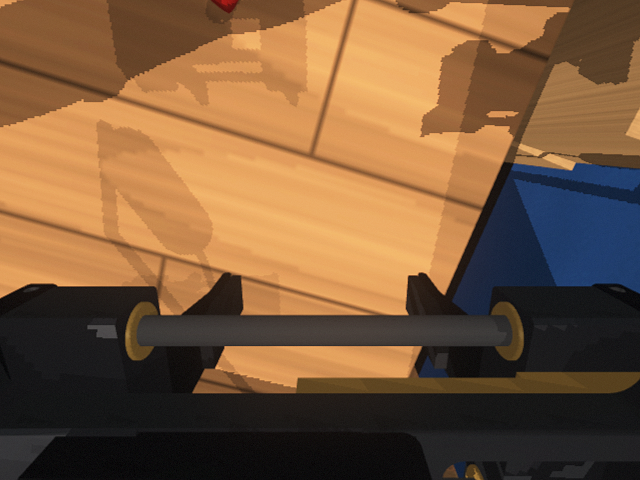

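The top view shows the tray centre near (312,252), with the pot at (352,238), bottle at (265,243), tin at (313,275), silver case at (308,235) and brass case at (261,305). The mat is at (506,286) and the block at (127,298).

```bash
cat > h.py <<'E'
from cell import env
import cv2,numpy as np
def cam(n): return env.read_camera(n)
def ray(c,uv,z):
    K,R,t=c["intrinsics"],np.array(c["R"]),np.array(c["t"])
    uv=np.atleast_2d(np.array(uv,float))
    d=np.c_[(uv-K[[0,1],[2,2]])/K[0,0],np.ones(len(uv))]@R
    o=-R.T@t
    return o+d*((z-o[2])/d[:,2])[:,None]
def proj(c,X):
    p=np.atleast_2d(X)@np.array(c["R"]).T+c["t"]; p=p@c["intrinsics"].T
    return p[:,:2]/p[:,2:]
def save(c,name,crop=None,s=1):
    im=c["pixels"][:,:,::-1]
    if crop: x0,y0,x1,y1=crop; im=im[y0:y1,x0:x1]
    cv2.imwrite(f"pics/{name}.png",cv2.resize(im,None,fx=s,fy=s,interpolation=cv2.INTER_CUBIC))
E
python3 - <<'E'
from h import *
c=cam("top"); save(c,"topcrop",(225,160,400,340),3.3)
np.save("top0.npy",c["pixels"])
hsv=cv2.cvtColor(c["pixels"],cv2.COLOR_RGB2HSV)
H,S,V=cv2.split(hsv)
for x,y in [(265,233),(250,243),(313,268),(313,295),(370,250),(352,225),(308,235),(308,222),(261,305),(506,286),(127,298),(150,310)]: print((x,y),hsv[y,x])
s=cam("scene"); save(s,"scenecrop",(230,160,420,330),3.3)
E
```

```text
(265, 233) [ 30   6 252]
(250, 243) [ 26   8 253]
(313, 268) [110 178 226]
(313, 295) [109 160 179]
(370, 250) [ 22 174 253]
(352, 225) [ 10 160 118]
(308, 235) [ 4 38 54]
(308, 222) [ 22  27 180]
(261, 305) [ 11 139 247]
(506, 286) [ 67  92 114]
(127, 298) [16 62 45]
(150, 310) [ 25  24 177]
```

View pics/topcrop.png

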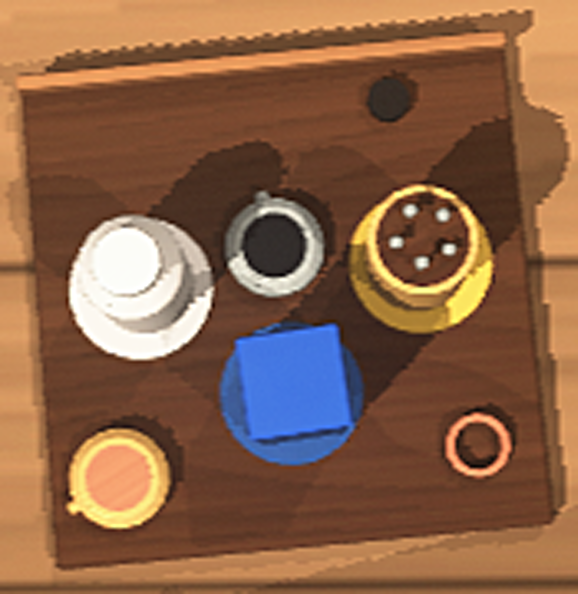

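View pics/scenecrop.png

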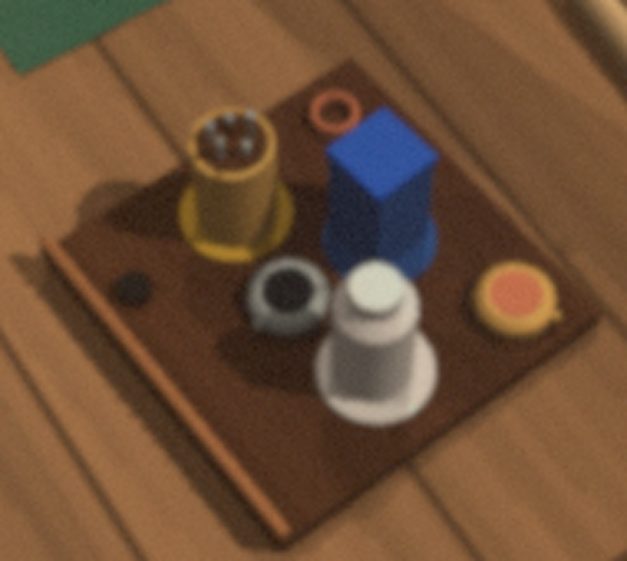

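```bash
python3 - <<'E'
from h import *
from scipy.optimize import least_squares
c=cam("top"); px=c["pixels"]; hsv=cv2.cvtColor(px,cv2.COLOR_RGB2HSV); H,S,V=[a.astype(int) for a in cv2.split(hsv)]
print("cam",-np.array(c["R"]).T@c["t"])
def circ(P,r):
    f=lambda p: np.hypot(P[:,0]-p[0],P[:,1]-p[1])-r
    x=least_squares(f,P.mean(0)[:2],loss="soft_l1",f_scale=0.001).x
    return x.round(4), float(np.sqrt(np.mean(f(x)**2))*1e3)
def blob(m,x0,y0,x1,y1):
    k=np.zeros(m.shape,np.uint8); k[y0:y1,x0:x1]=m[y0:y1,x0:x1]
    cs,_=cv2.findContours(k,cv2.RETR_EXTERNAL,cv2.CHAIN_APPROX_NONE)
    b=max(cs,key=cv2.contourArea); return b[:,0,:]
# contour pixel lies inside edge by ~0.4px -> r reduced by ~0.6mm
out={}
def show(n,P): out[n]=P; print(n,P[:,0].min(),P[:,0].max(),P[:,1].min(),P[:,1].max())
yel=(H>14)&(H<32)&(S>130)&(V>90)
potpad=blob(yel,325,200,385,275); show("potpad",potpad)
print(circ(ray(c,potpad,.02)[:,:2],.036))
wh=(S<60)&(V>110)
b=blob(wh,240,215,293,275); show("bottle",b); print(circ(ray(c,b,.02)[:,:2],.036))
cap=blob((S<30)&(V>240),245,215,280,250); show("cap",cap); print(circ(ray(c,cap,.118)[:,:2],.016))
bl=(H>100)&(H<120)&(S>120)&(V>70)
b=blob(bl,285,250,345,310); show("tin",b); print(circ(ray(c,b,.02)[:,:2],.036))
lid=blob((H>105)&(H<118)&(V>205),285,250,345,310); show("lid",lid)
q=cv2.minAreaRect((ray(c,lid,.112)[:,:2]*1e4).astype(np.float32)); print(q)
sil=(S<60)&(V>95)
b=blob(sil,285,215,326,252); show("silver",b); print(circ(ray(c,b,.030)[:,:2],.025))
br=blob((S>100)&(V>200)&(H<30),243,285,279,325);show("brass",br);print(circ(ray(c,br,.03)[:,:2],.025))
g=blob((H>55)&(H<85)&(S>60),440,190,570,385);show("mat",g)
q=cv2.minAreaRect((ray(c,g,.003)[:,:2]*1e4).astype(np.float32)); print(q)
blk=blob((V<80),85,265,150,335);show("block",blk);print(circ(ray(c,blk,.045)[:,:2],.040))
tr=[(231,184),(382,171),(394,319),(241,332)]
print("tray",ray(c,tr,.018))
# extras
print("dark",ray(c,[(343,189)],.02),"ring",ray(c,[(370,294)],.02),"byst",ray(c,[(133,230),(130,371)],.04))
# crown: farthest silver point
E
cp -n h.py h0.py
```

```text
cam [ 0.43483706 -0.01040538  1.02145215]
potpad 331 374 218 260
(array([ 0.5624, -0.0553]), 10.46143487101936)
bottle 246 289 225 268
(array([0.5499, 0.0868]), 0.9289803738966067)
cap 246 272 229 249
(array([0.5496, 0.0878]), 3.147018856204884)
tin 292 334 258 300
(array([0.496 , 0.0108]), 1.6030305815060089)
lid 297 331 259 292
((4947.1201171875, 78.83384704589844), (462.3872985839844, 459.36688232421875), 8.341564178466797)
silver 294 322 218 249
(array([0.5684, 0.0183]), 1.3314007315094492)
brass 245 275 290 319
(array([0.4531, 0.0972]), 1.6184924326962296)
mat 460 553 202 370
((4824.763671875, -3110.8359375), (2785.766845703125, 1386.782470703125), 1.1353700160980225)
block 97 145 274 323
(array([0.466 , 0.3199]), 1.1313739684802557)
tray [[ 0.65762658  0.14822722  0.018     ]
 [ 0.67667931 -0.10785719  0.018     ]
 [ 0.42802918 -0.12164424  0.018     ]
 [ 0.40944823  0.12982636  0.018     ]]
dark [[ 0.6460738  -0.04129152  0.02      ]] ring [[ 0.46927323 -0.08301132  0.02      ]] byst [[0.57770228 0.30568462 0.04      ]
 [0.35017879 0.30403584 0.04      ]]
```

```bash
cat > meas.py <<'E'
from h import *
from scipy.optimize import least_squares
def circ(P,r):
    P=P[:,:2]; f=lambda p: np.hypot(P[:,0]-p[0],P[:,1]-p[1])-r
    x=least_squares(f,P.mean(0),loss="soft_l1",f_scale=0.0007).x
    return x.round(4), round(float(np.median(abs(f(x)))*1e3),2)
def blob(m,x0,y0,x1,y1):
    k=np.zeros(m.shape,np.uint8); k[y0:y1,x0:x1]=m[y0:y1,x0:x1]
    cs,_=cv2.findContours(k,cv2.RETR_EXTERNAL,cv2.CHAIN_APPROX_NONE)
    return max(cs,key=cv2.contourArea)[:,0,:]
def hsvof(c): return [a.astype(int) for a in cv2.split(cv2.cvtColor(c["pixels"],cv2.COLOR_RGB2HSV))]
E
python3 - <<'E'
from meas import *
c=cam("top");H,S,V=hsvof(c)
p=lambda u,v:(225+u/3.303-.35,160+v/3.303-.35)
print("manual pads",ray(c,[p(422,260),p(142,287),p(291.5,393)],.02)[:,:2])
print("manual pot rim",ray(c,p(424,240),.1)[:,:2],"cap",ray(c,p(126,260),.118)[:,:2],"tinlid",ray(c,[p(235,339),p(337,324),p(350,427),p(254,441)],.112)[:,:2].mean(0), "crown", ray(c,p(262,197),.026)[:,:2],"silver",ray(c,p(274.5,246),.03)[:,:2])
m=cv2.morphologyEx(((H>12)&(H<33)&(S>150)).astype(np.uint8),cv2.MORPH_CLOSE,np.ones((3,3)))
P=blob(m,328,200,378,275); h=cv2.convexHull(P)[:,0]
lo=P[P[:,1]>243]; print("potpad",circ(ray(c,lo,.02),.0355))
for n,P_,v0 in [("bottlepad",blob((S<60)&(V>110),240,215,293,275),248),("tinpad",blob((H>100)&(H<120)&(S>120)&(V>70),285,250,345,310),283)]:
    print(n,circ(ray(c,P_[P_[:,1]>v0],.02),.0355))
s=cam("scene");H,S,V=hsvof(s); np.save("scene.npy",s["pixels"])
q=lambda u,v:(230+u/3.303-.35,160+v/3.303-.35)
print("scene: potrim",ray(s,q(232,148),.1),"pad pot",ray(s,q(236,205),.02),"cap",ray(s,q(376,287),.118),"lid",ray(s,[q(385,107),q(328,155),q(380,197),q(439,157)],.112).mean(0),"bpad",ray(s,q(377,365),.02),"silver",ray(s,q(289,294),.03))
E
```

```text
manual pads [[ 0.56201797 -0.05567405]
 [ 0.5499801   0.0858465 ]
 [ 0.49563419  0.0108435 ]]
manual pot rim [[ 0.56122349 -0.05315169]] cap [[0.55120054 0.0837397 ]] tinlid [0.49477873 0.007718  ] crown [[0.5942591 0.0246804]] silver [[0.56870482 0.01846216]]
potpad (array([ 0.5609, -0.055 ]), 0.36)
bottlepad (array([0.5497, 0.0865]), 0.37)
tinpad (array([0.4962, 0.0107]), 0.45)
scene: potrim [[ 0.56534439 -0.04907433  0.1       ]] pad pot [[ 0.5604415  -0.05905108  0.02      ]] cap [[0.5533932 0.0852555 0.118    ]] lid [0.49739813 0.01010228 0.112     ] bpad [[0.54956679 0.08513073 0.02      ]] silver [[0.57033693 0.01938765 0.03      ]]
```

```bash
cat > to.py <<'E'
# usage: to.py x y z [yaw] : tool-frame shift from measured pose (rotation first)
import sys
from h import *
o=env.get_obs(); p=o["tool_pos"]; yaw=o["tool_rot"][2]
t=np.array([float(a) for a in sys.argv[1:4]]); 
ty=float(sys.argv[4]) if len(sys.argv)>4 else yaw
a=np.radians(ty); d=t-p
print("t",o["time_s"],"pos",p.round(4),"rot",o["tool_rot"].round(2),"w",round(o["grip_width"],4),"F",o["force"].round(1))
print("rz",round(yaw-ty,2),"shift tx,ty,tz", np.round([d[0]*np.cos(a)+d[1]*np.sin(a), d[0]*np.sin(a)-d[1]*np.cos(a), -d[2]],4),"len",round(np.linalg.norm(d),3))
E
python3 -m creep '[{"rz":8.3},{"tx":0.0133,"ty":-0.0149},{"tx":0.0266,"ty":-0.0299},{"tx":0.0366,"ty":-0.0411},{"tx":0.0366,"ty":-0.0411},{"tx":0.0366,"ty":-0.0411},{"tx":0.0366,"ty":-0.0411},{"tx":0.0366,"ty":-0.0411},{"tx":0.0366,"ty":-0.0411},{"tx":0.0366,"ty":-0.0411},{"tx":0.0366,"ty":-0.0411},{"tx":0.0366,"ty":-0.0411},{"tx":0.0366,"ty":-0.0411},{"tx":0.03,"ty":-0.0336},{"tx":0.0186,"ty":-0.0209},{}]' 0.087 30
python3 to.py .562 -.052 .086 8.3
```

```text
t 0.4 pos [ 0.1857 -0.6229  0.2474] rot [-179.99    0.     16.6 ] w 0.087 F [ 0.2  0.  -0.2]
rz 8.3 shift tx,ty,tz [ 0.4548 -0.5106  0.1614] len 0.703$[0]: bad value
```

```bash
python3 -m creep '[{"tx":0,"ty":0,"tz":0,"rx":0,"ry":0,"rz":8.3},{"tx":0.0133,"ty":-0.0149,"tz":0,"rx":0,"ry":0,"rz":0}]' 0.087 30
python3 to.py .562 -.052 .086 8.3
```

```text
time_s: 0.65
tool_pos: [0.1956, -0.6065, 0.2472]
tool_rot: [-180.0, 0.1, 8.2]
force: [0.8, 0.1, 0.3]
grip_width: 0.0869
t 0.65 pos [ 0.1956 -0.6065  0.2472] rot [-1.80e+02  5.00e-02  8.22e+00] w 0.0869 F [0.8 0.1 0.3]
rz -0.08 shift tx,ty,tz [ 0.4426 -0.4958  0.1612] len 0.684
```

```bash
python3 -m creep '[{"tx":0.0266,"ty":-0.0299,"tz":0,"rx":0,"ry":0,"rz":0},{"tx":0.0366,"ty":-0.0411,"tz":0,"rx":0,"ry":0,"rz":0},{"tx":0.0366,"ty":-0.0411,"tz":0,"rx":0,"ry":0,"rz":0},{"tx":0.0366,"ty":-0.0411,"tz":0,"rx":0,"ry":0,"rz":0},{"tx":0.0366,"ty":-0.0411,"tz":0,"rx":0,"ry":0,"rz":0},{"tx":0.0366,"ty":-0.0411,"tz":0,"rx":0,"ry":0,"rz":0},{"tx":0.0366,"ty":-0.0411,"tz":0,"rx":0,"ry":0,"rz":0},{"tx":0.0366,"ty":-0.0411,"tz":0,"rx":0,"ry":0,"rz":0},{"tx":0.0366,"ty":-0.0411,"tz":0,"rx":0,"ry":0,"rz":0},{"tx":0.0366,"ty":-0.0411,"tz":0,"rx":0,"ry":0,"rz":0},{"tx":0.0366,"ty":-0.0411,"tz":0,"rx":0,"ry":0,"rz":0},{"tx":0.03,"ty":-0.0336,"tz":0,"rx":0,"ry":0,"rz":0},{"tx":0.0186,"ty":-0.0209,"tz":0,"rx":0,"ry":0,"rz":0},{"tx":0,"ty":0,"tz":0,"rx":0,"ry":0,"rz":0}]'
python3 to.py .562 -.052 .086 8.3
python3 - <<'E'
from h import *
c=cam("wrist"); save(c,"w1")
print(proj(c,[[.562,-.052,.1],[.569,.0185,.034],[.495,.008,.112],[.551,.084,.118]]))
E
```

```text
time_s: 2.4
tool_pos: [0.5618, -0.0479, 0.2476]
tool_rot: [-179.9, -0.0, 8.8]
force: [-0.9, -0.4, 0.2]
grip_width: 0.087
t 2.4 pos [ 0.5618 -0.0479  0.2476] rot [-1.7994e+02 -1.0000e-02  8.8200e+00] w 0.087 F [-0.9 -0.4  0.2]
rz 0.52 shift tx,ty,tz [-0.0004  0.0041  0.1616] len 0.162
[[327.83262382 231.31759114]
 [262.07475604 198.64225552]
 [249.91689193 296.54706034]
 [162.04674689 225.49840335]]
```

View pics/w1.png

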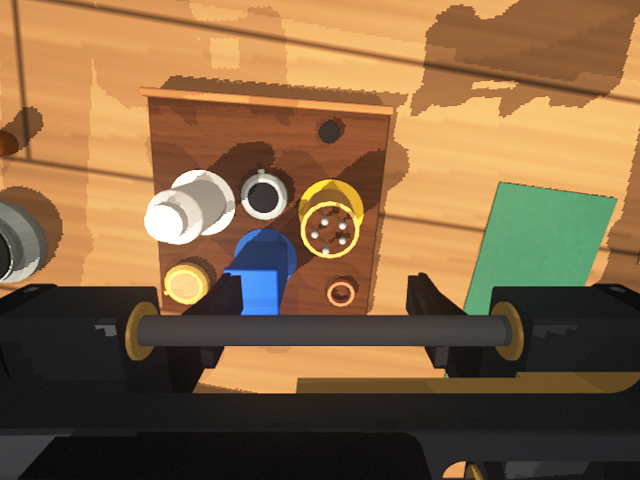

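```bash
python3 - <<'E'
from meas import *
c=cam("wrist"); save(c,"w2",(130,150,390,320),3)
H,S,V=hsvof(c)
f=lambda u,v:(130+u/3-.33,150+v/3-.33)
E
python3 to.py .562 -.052 .086 8.3
```

```text
t 2.5 pos [ 0.5611 -0.0519  0.2474] rot [1.7995e+02 5.0000e-02 8.4500e+00] w 0.0869 F [-0.7  0.1  0.2]
rz 0.15 shift tx,ty,tz [0.0009 0.0002 0.1614] len 0.161
```

View pics/w2.png

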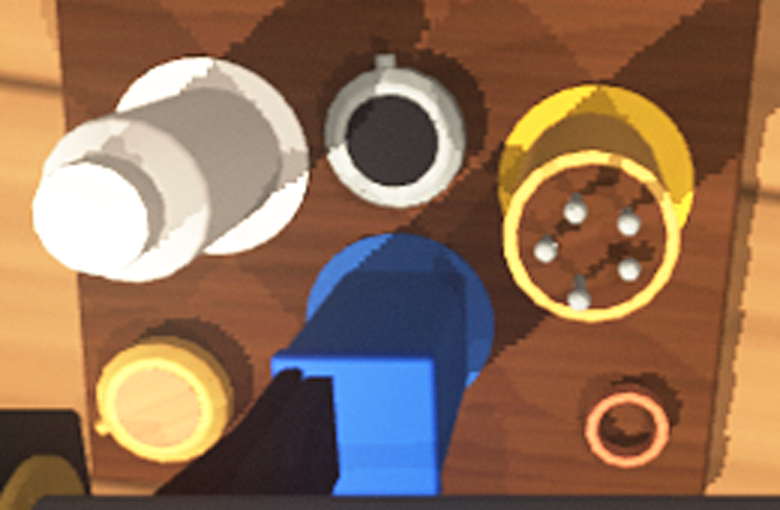

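```bash
python3 - <<'E'
from meas import *
c=cam("wrist")
f=lambda u,v:(130+u/3-.33,150+v/3-.33)
print("potrim",ray(c,f(592,236),.1)[:,:2],"potpad",ray(c,f(596,182),.02)[:,:2],"cap",ray(c,f(92,216),.118)[:,:2],"bpad",ray(c,f(210,155),.02)[:,:2],"silver",ray(c,f(396,137),.03)[:,:2],"crown",ray(c,f(386,60),.026)[:,:2],"lid corners",ray(c,[f(272,357),f(435,357)],.112)[:,:2],"tpad",ray(c,f(400,328),.02)[:,:2])
E
```

```text
potrim [[ 0.56368529 -0.05523613]] potpad [[ 0.5634496  -0.05756965]] cap [[0.55413787 0.08096286]] bpad [[0.55283618 0.08349093]] silver [[0.57120297 0.01529024]] crown [[0.59695465 0.02193876]] lid corners [[ 0.51744649  0.03173026]
 [ 0.52431199 -0.014999  ]] tpad [[0.49598842 0.00842543]]
```

```bash
python3 -m creep '[{"tx":0.0017,"ty":0.0014,"tz":0.01,"rx":0,"ry":0,"rz":0},{"tx":0,"ty":0,"tz":0.025,"rx":0,"ry":0,"rz":0},{"tx":0,"ty":0,"tz":0.035,"rx":0,"ry":0,"rz":0},{"tx":0,"ty":0,"tz":0.035,"rx":0,"ry":0,"rz":0},{"tx":0,"ty":0,"tz":0.028,"rx":0,"ry":0,"rz":0},{"tx":0,"ty":0,"tz":0.018,"rx":0,"ry":0,"rz":0},{"tx":0,"ty":0,"tz":0.01,"rx":0,"ry":0,"rz":0},{"tx":0,"ty":0,"tz":0,"rx":0,"ry":0,"rz":0},{"tx":0,"ty":0,"tz":0,"rx":0,"ry":0,"rz":0}]'
python3 - <<'E'
from h import *
c=cam("wrist"); save(c,"w3")
E
```

```text
time_s: 3.68
tool_pos: [0.5644, -0.0535, 0.0876]
tool_rot: [180.0, -0.1, 8.3]
force: [0.2, -0.8, -0.4]
grip_width: 0.087
```

View pics/w3.png

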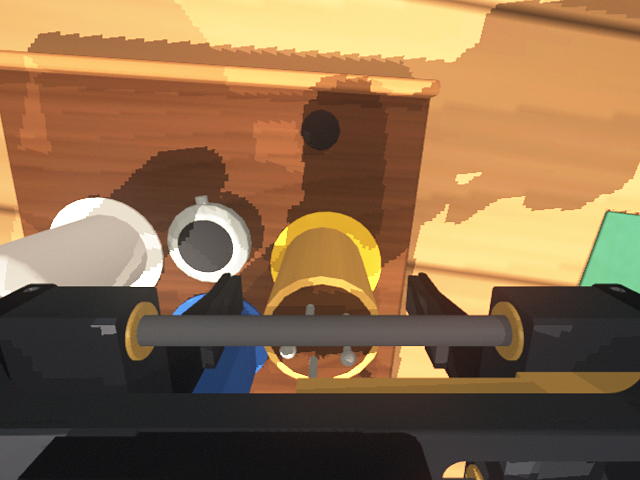

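The pot rim (u≈321) sits centred between the fingers (midpoint u≈324), so I'm closing.

```bash
python3 -m creep '[{"tx":0,"ty":0,"tz":0,"rx":0,"ry":0,"rz":0},{"tx":0,"ty":0,"tz":0,"rx":0,"ry":0,"rz":0},{"tx":0,"ty":0,"tz":0,"rx":0,"ry":0,"rz":0},{"tx":0,"ty":0,"tz":0,"rx":0,"ry":0,"rz":0}]' 0.03 30;python3 -m creep '[{"tx":0,"ty":0,"tz":0,"rx":0,"ry":0,"rz":0},{"tx":0,"ty":0,"tz":-0.01,"rx":0,"ry":0,"rz":0},{"tx":0,"ty":0,"tz":-0.02,"rx":0,"ry":0,"rz":0},{"tx":0,"ty":0,"tz":-0.03,"rx":0,"ry":0,"rz":0},{"tx":0,"ty":0,"tz":-0.03,"rx":0,"ry":0,"rz":0}]'; python3 to.py .563 -.315 .0895 8.3;python3 - <<'E'
from h import *
c=cam("wrist"); save(c,"w4")
E
```

```text
time_s: 4.22
tool_pos: [0.5636, -0.0535, 0.0865]
tool_rot: [180.0, 0.0, 8.3]
force: [-0.5, -0.7, 0.5]
grip_width: 0.0551
time_s: 4.85
tool_pos: [0.5638, -0.0535, 0.1787]
tool_rot: [180.0, -0.0, 8.3]
force: [-0.2, -0.2, -2.4]
grip_width: 0.0503
t 4.85 pos [ 0.5638 -0.0535  0.1787] rot [ 1.7997e+02 -5.0000e-02  8.3100e+00] w 0.0503 F [-0.2 -0.2 -2.4]
rz 0.01 shift tx,ty,tz [-0.0385  0.2587  0.0892] len 0.276
```

View pics/w4.png

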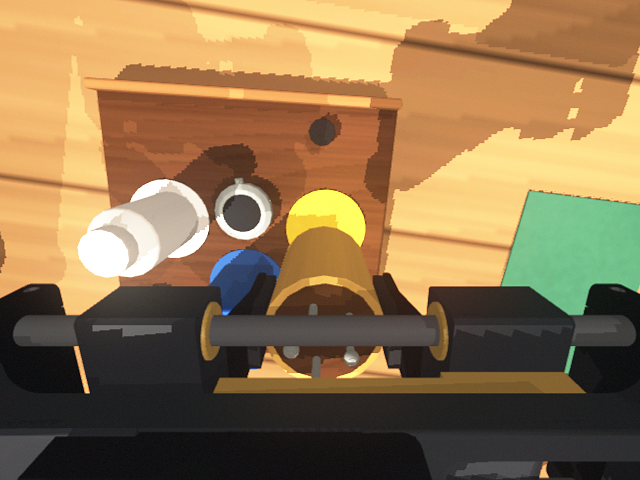

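```bash
python3 -m creep '[{"tx":-0.0028,"ty":0.02,"tz":0,"rx":0,"ry":0,"rz":0},{"tx":-0.0056,"ty":0.04,"tz":0,"rx":0,"ry":0,"rz":0},{"tx":-0.007,"ty":0.05,"tz":0,"rx":0,"ry":0,"rz":0},{"tx":-0.007,"ty":0.05,"tz":0,"rx":0,"ry":0,"rz":0},{"tx":-0.007,"ty":0.05,"tz":0.01,"rx":0,"ry":0,"rz":0},{"tx":-0.0042,"ty":0.03,"tz":0.02,"rx":0,"ry":0,"rz":0},{"tx":-0.0024,"ty":0.016,"tz":0.03,"rx":0,"ry":0,"rz":0},{"tx":0,"ty":0,"tz":0.02,"rx":0,"ry":0,"rz":0},{"tx":0,"ty":0,"tz":0.012,"rx":0,"ry":0,"rz":0},{"tx":0,"ty":0,"tz":0,"rx":0,"ry":0,"rz":0},{"tx":0,"ty":0,"tz":0,"rx":0,"ry":0,"rz":0}]'; python3 to.py .565 -.312 .0705 8.3
```

```text
time_s: 6.28
tool_pos: [0.566, -0.3114, 0.0857]
tool_rot: [179.9, -0.1, 8.4]
force: [-0.6, 0.9, -2.2]
grip_width: 0.0503
t 6.275 pos [ 0.566  -0.3114  0.0857] rot [ 1.7994e+02 -9.0000e-02  8.3900e+00] w 0.0503 F [-0.6  0.9 -2.2]
rz 0.09 shift tx,ty,tz [-0.0011  0.0005  0.0152] len 0.015
```

```bash
python3 -m creep '[{"tx":0,"ty":0,"tz":0.008,"rx":0,"ry":0,"rz":0},{"tx":0,"ty":0,"tz":0.0045,"rx":0,"ry":0,"rz":0},{"tx":0,"ty":0,"tz":0.0025,"rx":0,"ry":0,"rz":0},{"tx":0,"ty":0,"tz":0,"rx":0,"ry":0,"rz":0}]'; python3 - <<'E'
from h import *
c=cam("scene"); save(c,"s5",(200,80,420,260),3.3)
E
```

```text
time_s: 6.78
tool_pos: [0.5651, -0.312, 0.0696]
tool_rot: [180.0, -0.0, 8.3]
force: [-0.9, 0.4, -1.4]
grip_width: 0.0501
```

View pics/s5.png

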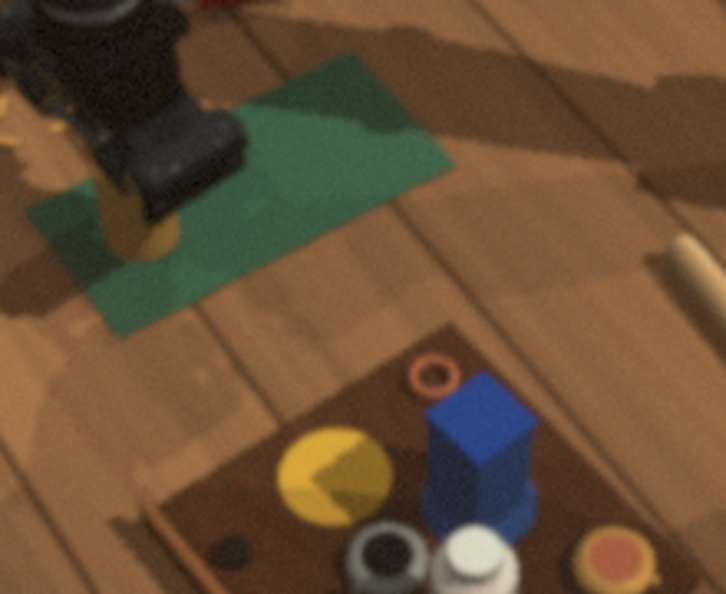

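```bash
python3 -m creep '[{"tx":0,"ty":0,"tz":0,"rx":0,"ry":0,"rz":0},{"tx":0,"ty":0,"tz":0,"rx":0,"ry":0,"rz":0},{"tx":0,"ty":0,"tz":0,"rx":0,"ry":0,"rz":0},{"tx":0,"ty":0,"tz":-0.01,"rx":0,"ry":0,"rz":0},{"tx":0,"ty":0,"tz":-0.025,"rx":0,"ry":0,"rz":0},{"tx":0,"ty":0,"tz":-0.04,"rx":0,"ry":0,"rz":0},{"tx":0,"ty":0,"tz":-0.035,"rx":0,"ry":0,"rz":0}]' 0.087; python3 -m creep '[{"tx":-0.001,"ty":-0.0165,"tz":-0.01,"rx":0,"ry":0,"rz":0},{"tx":-0.0026,"ty":-0.04,"tz":0,"rx":0,"ry":0,"rz":0},{"tx":-0.0036,"ty":-0.055,"tz":0,"rx":0,"ry":0,"rz":0},{"tx":-0.0036,"ty":-0.055,"tz":0,"rx":0,"ry":0,"rz":0},{"tx":-0.0036,"ty":-0.055,"tz":0,"rx":0,"ry":0,"rz":0},{"tx":-0.0036,"ty":-0.055,"tz":0,"rx":0,"ry":0,"rz":0},{"tx":-0.0022,"ty":-0.032,"tz":0,"rx":0,"ry":0,"rz":0},{"tx":-0.0012,"ty":-0.018,"tz":0,"rx":0,"ry":0,"rz":0},{"tx":0,"ty":0,"tz":0,"rx":0,"ry":0,"rz":0},{"tx":0,"ty":0,"tz":0,"rx":0,"ry":0,"rz":0}]';python3 to.py .4965 .008 .087 8.3; python3 - <<'E'
from h import *
c=cam("wrist"); save(c,"w6")
c=cam("top"); save(c,"t6",(225,160,625,400),2)
E
```

```text
time_s: 7.7
tool_pos: [0.5653, -0.312, 0.1818]
tool_rot: [179.9, -0.1, 8.3]
force: [0.9, -0.2, 0.7]
grip_width: 0.0869
time_s: 8.95
tool_pos: [0.4968, 0.0063, 0.1893]
tool_rot: [180.0, 0.0, 8.2]
force: [-0.3, 0.7, 0.6]
grip_width: 0.087
t 8.95 pos [0.4968 0.0063 0.1893] rot [1.7997e+02 2.0000e-02 8.1800e+00] w 0.087 F [-0.3  0.7  0.6]
rz -0.12 shift tx,ty,tz [-0.     -0.0017  0.1023] len 0.102
```

View pics/w6.png

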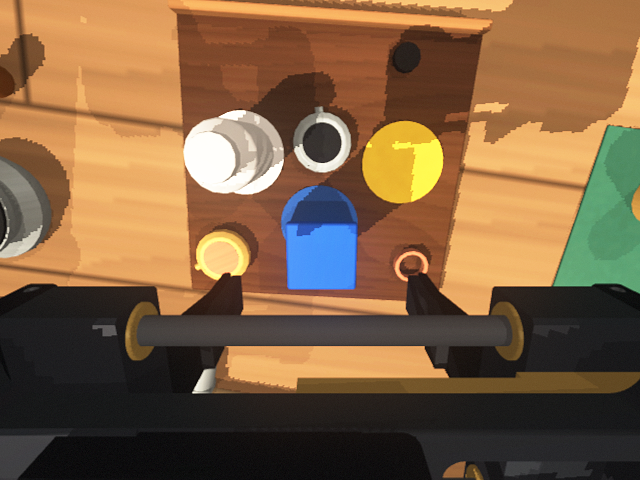

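View pics/t6.png

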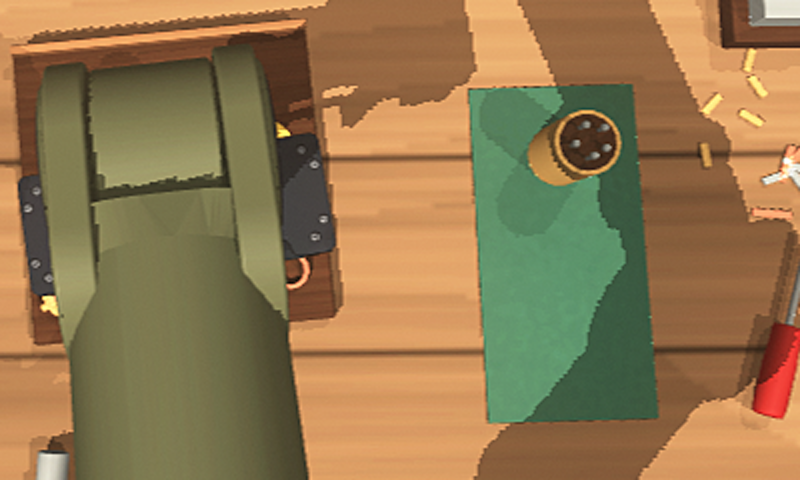

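The pot stands upright on the mat. The tin's lid is square to the jaws and centred at u≈321, so I'm descending and gripping.

```bash
python3 -m creep '[{"tx":0,"ty":-0.0012,"tz":0.015,"rx":0,"ry":0,"rz":0},{"tx":0,"ty":0,"tz":0.03,"rx":0,"ry":0,"rz":0},{"tx":0,"ty":0,"tz":0.03,"rx":0,"ry":0,"rz":0},{"tx":0,"ty":0,"tz":0.018,"rx":0,"ry":0,"rz":0},{"tx":0,"ty":0,"tz":0.01,"rx":0,"ry":0,"rz":0},{"tx":0,"ty":0,"tz":0,"rx":0,"ry":0,"rz":0},{"tx":0,"ty":0,"tz":0,"rx":0,"ry":0,"rz":0}]';python3 -m creep '[{"tx":0,"ty":0,"tz":0,"rx":0,"ry":0,"rz":0},{"tx":0,"ty":0,"tz":0,"rx":0,"ry":0,"rz":0},{"tx":0,"ty":0,"tz":0,"rx":0,"ry":0,"rz":0},{"tx":0,"ty":0,"tz":0,"rx":0,"ry":0,"rz":0},{"tx":0,"ty":0,"tz":0,"rx":0,"ry":0,"rz":0},{"tx":0,"ty":0,"tz":0,"rx":0,"ry":0,"rz":0}]' 0.03 30
python3 -m creep '[{"tx":0,"ty":0,"tz":-0.01,"rx":0,"ry":0,"rz":0},{"tx":0,"ty":0,"tz":-0.02,"rx":0,"ry":0,"rz":0},{"tx":0,"ty":0,"tz":-0.035,"rx":0,"ry":0,"rz":0},{"tx":0,"ty":0,"tz":-0.035,"rx":0,"ry":0,"rz":0},{"tx":0,"ty":0,"tz":-0.03,"rx":0,"ry":0,"rz":0}]';python3 to.py .483 -.312 .0705 8.3
```

```text
time_s: 9.93
tool_pos: [0.4973, 0.0092, 0.0874]
tool_rot: [180.0, -0.1, 8.3]
force: [-0.5, 0.0, 0.5]
grip_width: 0.0874
time_s: 10.68
tool_pos: [0.4965, 0.0091, 0.0866]
tool_rot: [180.0, -0.0, 8.3]
force: [-0.8, 0.1, 0.4]
grip_width: 0.0475
time_s: 11.3
tool_pos: [0.4965, 0.0095, 0.2183]
tool_rot: [180.0, -0.0, 8.3]
force: [0.7, -0.2, -1.2]
grip_width: 0.0473
t 11.3 pos [0.4965 0.0095 0.2183] rot [ 1.7998e+02 -5.0000e-02  8.3300e+00] w 0.0473 F [ 0.7 -0.2 -1.2]
rz 0.03 shift tx,ty,tz [-0.0598  0.3161  0.1478] len 0.354
```

```bash
python3 -m creep '[{"tx":-0.0038,"ty":0.02,"tz":0,"rx":0,"ry":0,"rz":0},{"tx":-0.0076,"ty":0.04,"tz":0,"rx":0,"ry":0,"rz":0},{"tx":-0.0104,"ty":0.055,"tz":0,"rx":0,"ry":0,"rz":0},{"tx":-0.0104,"ty":0.055,"tz":0,"rx":0,"ry":0,"rz":0},{"tx":-0.0104,"ty":0.055,"tz":0.01,"rx":0,"ry":0,"rz":0},{"tx":-0.0084,"ty":0.045,"tz":0.02,"rx":0,"ry":0,"rz":0},{"tx":-0.0055,"ty":0.029,"tz":0.03,"rx":0,"ry":0,"rz":0},{"tx":-0.0034,"ty":0.017,"tz":0.03,"rx":0,"ry":0,"rz":0},{"tx":0,"ty":0,"tz":0.022,"rx":0,"ry":0,"rz":0},{"tx":0,"ty":0,"tz":0.014,"rx":0,"ry":0,"rz":0},{"tx":0,"ty":0,"tz":0.006,"rx":0,"ry":0,"rz":0},{"tx":0,"ty":0,"tz":0,"rx":0,"ry":0,"rz":0},{"tx":0,"ty":0,"tz":0,"rx":0,"ry":0,"rz":0}]';python3 to.py .483 -.312 .0700 8.3
```

```text
time_s: 12.92
tool_pos: [0.4836, -0.3123, 0.0856]
tool_rot: [179.9, -0.1, 8.3]
force: [-0.0, 0.7, -2.0]
grip_width: 0.0476
t 12.925 pos [ 0.4836 -0.3123  0.0856] rot [ 1.7992e+02 -7.0000e-02  8.3300e+00] w 0.0476 F [-0.   0.7 -2. ]
rz 0.03 shift tx,ty,tz [-0.0005 -0.0004  0.0156] len 0.016
```

```bash
python3 -m creep '[{"tx":0,"ty":0,"tz":0.008,"rx":0,"ry":0,"rz":0},{"tx":0,"ty":0,"tz":0.005,"rx":0,"ry":0,"rz":0},{"tx":0,"ty":0,"tz":0.003,"rx":0,"ry":0,"rz":0},{"tx":0,"ty":0,"tz":0,"rx":0,"ry":0,"rz":0}]'; python3 -m creep '[{"tx":0,"ty":0,"tz":0,"rx":0,"ry":0,"rz":0},{"tx":0,"ty":0,"tz":0,"rx":0,"ry":0,"rz":0},{"tx":0,"ty":0,"tz":0,"rx":0,"ry":0,"rz":0},{"tx":0,"ty":0,"tz":-0.01,"rx":0,"ry":0,"rz":0},{"tx":0,"ty":0,"tz":-0.025,"rx":0,"ry":0,"rz":0},{"tx":0,"ty":0,"tz":-0.04,"rx":0,"ry":0,"rz":0},{"tx":0,"ty":0,"tz":-0.04,"rx":0,"ry":0,"rz":0}]' 0.087; python3 -m creep '[{"tx":0.0066,"ty":-0.02,"tz":-0.005,"rx":0,"ry":0,"rz":0},{"tx":0.0132,"ty":-0.04,"tz":0,"rx":0,"ry":0,"rz":0},{"tx":0.0182,"ty":-0.055,"tz":0,"rx":0,"ry":0,"rz":0},{"tx":0.0182,"ty":-0.055,"tz":0,"rx":0,"ry":0,"rz":0},{"tx":0.0182,"ty":-0.055,"tz":0,"rx":0,"ry":0,"rz":0},{"tx":0.0182,"ty":-0.055,"tz":0,"rx":0,"ry":0,"rz":0},{"tx":0.0162,"ty":-0.05,"tz":0,"rx":0,"ry":0,"rz":0},{"tx":0.0102,"ty":-0.032,"tz":0,"rx":0,"ry":0,"rz":0},{"tx":0.007,"ty":-0.0198,"tz":0,"rx":0,"ry":0,"rz":0},{"tx":0,"ty":0,"tz":0,"rx":0,"ry":0,"rz":0},{"tx":0,"ty":0,"tz":0,"rx":0,"ry":0,"rz":0}]';python3 to.py .5525 .084 .084 8.3; python3 - <<'E'
from h import *
c=cam("wrist"); save(c,"w7")
c=cam("top"); save(c,"t7",(225,160,625,400),2)
E
```

```text
time_s: 13.42
tool_pos: [0.4831, -0.3121, 0.0695]
tool_rot: [180.0, 0.0, 8.3]
force: [-2.0, 1.0, 6.4]
grip_width: 0.0474
time_s: 14.3
tool_pos: [0.4829, -0.312, 0.1853]
tool_rot: [180.0, -0.0, 8.3]
force: [0.9, -0.4, -0.2]
grip_width: 0.0865
time_s: 15.68
tool_pos: [0.5519, 0.0829, 0.1881]
tool_rot: [180.0, 0.1, 8.3]
force: [-0.4, -0.5, 1.1]
grip_width: 0.087
t 15.675 pos [0.5519 0.0829 0.1881] rot [1.7995e+02 6.0000e-02 8.2700e+00] w 0.087 F [-0.4 -0.5  1.1]
rz -0.03 shift tx,ty,tz [ 0.0007 -0.001   0.1041] len 0.104
```

View pics/w7.png

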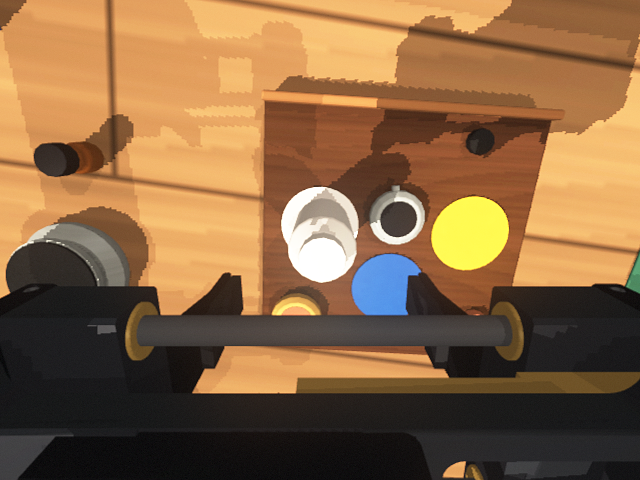

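View pics/t7.png

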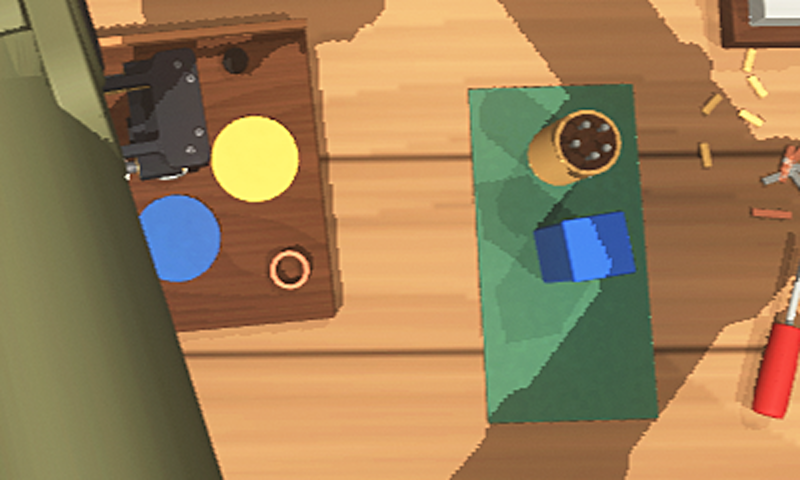

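The pot and tin are upright on the mat. The bottle cap (u≈322) is centred in the jaws.

```bash
python3 -m creep '[{"tx":0.0007,"ty":-0.001,"tz":0.015,"rx":0,"ry":0,"rz":0},{"tx":0,"ty":0,"tz":0.03,"rx":0,"ry":0,"rz":0},{"tx":0,"ty":0,"tz":0.03,"rx":0,"ry":0,"rz":0},{"tx":0,"ty":0,"tz":0.018,"rx":0,"ry":0,"rz":0},{"tx":0,"ty":0,"tz":0.011,"rx":0,"ry":0,"rz":0},{"tx":0,"ty":0,"tz":0,"rx":0,"ry":0,"rz":0},{"tx":0,"ty":0,"tz":0,"rx":0,"ry":0,"rz":0}]';python3 -m creep '[{"tx":0,"ty":0,"tz":0,"rx":0,"ry":0,"rz":0},{"tx":0,"ty":0,"tz":0,"rx":0,"ry":0,"rz":0},{"tx":0,"ty":0,"tz":0,"rx":0,"ry":0,"rz":0},{"tx":0,"ty":0,"tz":0,"rx":0,"ry":0,"rz":0},{"tx":0,"ty":0,"tz":0,"rx":0,"ry":0,"rz":0},{"tx":0,"ty":0,"tz":0,"rx":0,"ry":0,"rz":0}]' 0.03 20
python3 -m creep '[{"tx":0,"ty":0,"tz":-0.01,"rx":0,"ry":0,"rz":0},{"tx":0,"ty":0,"tz":-0.02,"rx":0,"ry":0,"rz":0},{"tx":0,"ty":0,"tz":-0.035,"rx":0,"ry":0,"rz":0},{"tx":0,"ty":0,"tz":-0.035,"rx":0,"ry":0,"rz":0},{"tx":0,"ty":0,"tz":-0.03,"rx":0,"ry":0,"rz":0}]';python3 to.py .402 -.312 .068 8.3
```

```text
time_s: 16.65
tool_pos: [0.5537, 0.0851, 0.0854]
tool_rot: [180.0, -0.1, 8.3]
force: [1.0, 1.4, -0.3]
grip_width: 0.0873
time_s: 17.4
tool_pos: [0.5529, 0.0848, 0.0845]
tool_rot: [180.0, 0.0, 8.3]
force: [-1.2, -0.4, 0.7]
grip_width: 0.0497
time_s: 18.02
tool_pos: [0.5533, 0.0854, 0.2176]
tool_rot: [180.0, -0.1, 8.3]
force: [0.5, 0.8, -2.1]
grip_width: 0.0493
t 18.025 pos [0.5533 0.0854 0.2176] rot [ 1.7998e+02 -1.4000e-01  8.3400e+00] w 0.0493 F [ 0.5  0.8 -2.1]
rz 0.04 shift tx,ty,tz [-0.2071  0.3714  0.1496] len 0.451
```

```bash
python3 -m creep '[{"tx":-0.0112,"ty":0.02,"tz":0,"rx":0,"ry":0,"rz":0},{"tx":-0.0195,"ty":0.035,"tz":0,"rx":0,"ry":0,"rz":0},{"tx":-0.0251,"ty":0.045,"tz":0,"rx":0,"ry":0,"rz":0},{"tx":-0.0279,"ty":0.05,"tz":0,"rx":0,"ry":0,"rz":0},{"tx":-0.0279,"ty":0.05,"tz":0,"rx":0,"ry":0,"rz":0},{"tx":-0.0279,"ty":0.05,"tz":0,"rx":0,"ry":0,"rz":0},{"tx":-0.0279,"ty":0.05,"tz":0,"rx":0,"ry":0,"rz":0},{"tx":-0.0223,"ty":0.04,"tz":0.01,"rx":0,"ry":0,"rz":0},{"tx":-0.0111,"ty":0.02,"tz":0.02,"rx":0,"ry":0,"rz":0},{"tx":-0.0063,"ty":0.0114,"tz":0.03,"rx":0,"ry":0,"rz":0},{"tx":0,"ty":0,"tz":0.03,"rx":0,"ry":0,"rz":0},{"tx":0,"ty":0,"tz":0.022,"rx":0,"ry":0,"rz":0},{"tx":0,"ty":0,"tz":0.014,"rx":0,"ry":0,"rz":0},{"tx":0,"ty":0,"tz":0.006,"rx":0,"ry":0,"rz":0},{"tx":0,"ty":0,"tz":0,"rx":0,"ry":0,"rz":0},{"tx":0,"ty":0,"tz":0,"rx":0,"ry":0,"rz":0}]';python3 to.py .402 -.312 .0680 8.3
```

```text
time_s: 20.02
tool_pos: [0.4023, -0.3129, 0.0835]
tool_rot: [179.9, -0.1, 8.3]
force: [0.6, -0.0, -1.0]
grip_width: 0.0497
t 20.025 pos [ 0.4023 -0.3129  0.0835] rot [ 1.7992e+02 -6.0000e-02  8.3100e+00] w 0.0497 F [ 0.6 -0.  -1. ]
rz 0.01 shift tx,ty,tz [-0.0001 -0.0009  0.0155] len 0.016
```

```bash
python3 -m creep '[{"tx":0,"ty":0,"tz":0.008,"rx":0,"ry":0,"rz":0},{"tx":0,"ty":0,"tz":0.005,"rx":0,"ry":0,"rz":0},{"tx":0,"ty":0,"tz":0.0025,"rx":0,"ry":0,"rz":0},{"tx":0,"ty":0,"tz":0,"rx":0,"ry":0,"rz":0}]'; python3 -m creep '[{"tx":0,"ty":0,"tz":0,"rx":0,"ry":0,"rz":0},{"tx":0,"ty":0,"tz":0,"rx":0,"ry":0,"rz":0},{"tx":0,"ty":0,"tz":0,"rx":0,"ry":0,"rz":0},{"tx":0,"ty":0,"tz":-0.01,"rx":0,"ry":0,"rz":0},{"tx":0,"ty":0,"tz":-0.025,"rx":0,"ry":0,"rz":0},{"tx":0,"ty":0,"tz":-0.04,"rx":0,"ry":0,"rz":0},{"tx":0,"ty":0,"tz":-0.04,"rx":0,"ry":0,"rz":0}]' 0.087; python3 -m creep '[{"tx":0.0141,"ty":-0.02,"tz":-0.005,"rx":0,"ry":0,"rz":0},{"tx":0.0247,"ty":-0.035,"tz":0,"rx":0,"ry":0,"rz":0},{"tx":0.0317,"ty":-0.045,"tz":0,"rx":0,"ry":0,"rz":0},{"tx":0.0317,"ty":-0.045,"tz":0,"rx":0,"ry":0,"rz":0},{"tx":0.0317,"ty":-0.045,"tz":0,"rx":0,"ry":0,"rz":0},{"tx":0.0317,"ty":-0.045,"tz":0,"rx":0,"ry":0,"rz":0},{"tx":0.0282,"ty":-0.04,"tz":0,"rx":0,"ry":0,"rz":0},{"tx":0.0199,"ty":-0.0281,"tz":0,"rx":0,"ry":0,"rz":0},{"tx":0,"ty":0,"tz":0,"rx":0,"ry":0,"rz":0},{"tx":0,"ty":0,"tz":0,"rx":0,"ry":0,"rz":0}]';python3 to.py .570 .0178 .045 8.3; python3 - <<'E'
from h import *
c=cam("wrist"); save(c,"w8")
c=cam("top"); save(c,"t8",(225,160,625,400),2)
E
```

```text
time_s: 20.52
tool_pos: [0.4014, -0.3123, 0.0675]
tool_rot: [-180.0, 0.1, 8.3]
force: [-1.9, 2.1, 3.4]
grip_width: 0.0494
time_s: 21.4
tool_pos: [0.4017, -0.3124, 0.1838]
tool_rot: [180.0, -0.0, 8.3]
force: [-0.2, -1.3, 0.2]
grip_width: 0.0864
time_s: 22.65
tool_pos: [0.5691, 0.0172, 0.1872]
tool_rot: [179.9, 0.0, 8.3]
force: [0.3, -0.7, -0.7]
grip_width: 0.0872
t 22.65 pos [0.5691 0.0172 0.1872] rot [1.7994e+02 3.0000e-02 8.2600e+00] w 0.0872 F [ 0.3 -0.7 -0.7]
rz -0.04 shift tx,ty,tz [ 0.001  -0.0004  0.1422] len 0.142
```

View pics/w8.png

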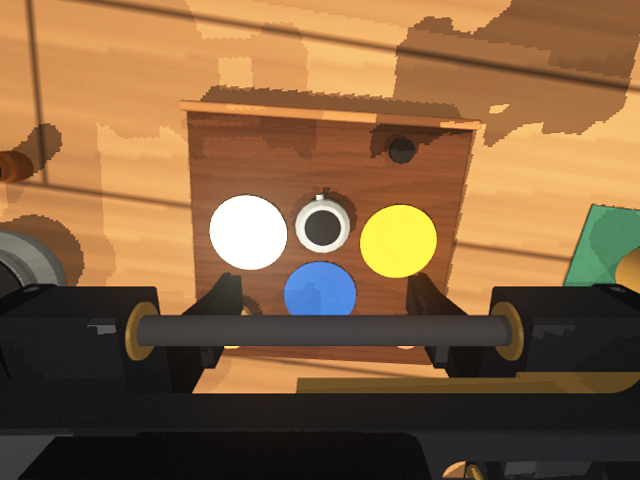

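View pics/t8.png

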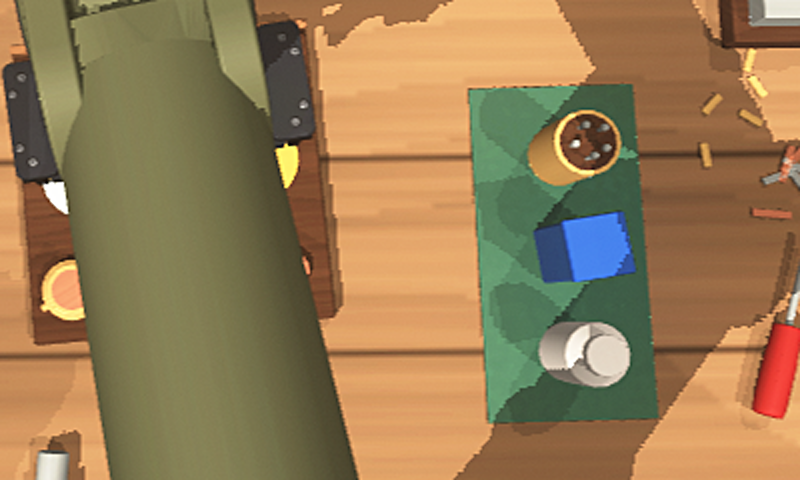

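```bash
python3 - <<'E'
from meas import *
c=cam("wrist");H,S,V=hsvof(c)
m=(H>20)&(H<34)&(S>150)&(V>150); P=blob(m,350,190,445,285); P=P[P[:,0]<405] if 0 else P
print("ypad",circ(ray(c,P,.02),.0358))
P=blob((S<40)&(V>180),195,185,290,272);print("wpad",circ(ray(c,P,.02),.0358))
P=blob((H>100)&(H<120)&(S>100),270,255,370,314);P=P[P[:,1]<310];print("bpad",circ(ray(c,P,.02),.0358))
P=blob((S<80)&(V>110),288,190,360,260);P2=P[P[:,1]>203];print("silver",circ(ray(c,P2,.028),.0248),P[:,0].min(),P[:,0].max(),P[:,1].min(),P[:,1].max())
D=blob((V<75),295,205,350,252);print("dial",ray(c,[D.mean(0)],.034))
e=cv2.fitEllipse(P2.astype(np.float32));print(e, ray(c,[e[0]],.028))
E
python3 to.py .570 .0178 .045 8.3
```

```text
ypad (array([ 0.563 , -0.0556]), 0.25)
wpad (array([0.5515, 0.0858]), 0.22)
bpad (array([0.4973, 0.0103]), 0.29)
silver (array([0.57 , 0.018]), 0.23) 294 348 194 252
dial [[0.5693829  0.01779953 0.034     ]]
((321.18218994140625, 225.47451782226562), (52.9210319519043, 54.04440689086914), 92.86255645751953) [[0.5706246  0.01812143 0.028     ]]
t 22.8 pos [0.569  0.0165 0.1871] rot [1.7994e+02 2.0000e-02 8.1600e+00] w 0.0871 F [-0.4 -0.3 -0.6]
rz -0.14 shift tx,ty,tz [ 0.0012 -0.0012  0.1421] len 0.142
```

```bash
python3 -m creep '[{"tx":0.0012,"ty":-0.0012,"tz":0.01,"rx":0,"ry":0,"rz":0},{"tx":0,"ty":0,"tz":0.025,"rx":0,"ry":0,"rz":0},{"tx":0,"ty":0,"tz":0.035,"rx":0,"ry":0,"rz":0},{"tx":0,"ty":0,"tz":0.03,"rx":0,"ry":0,"rz":0},{"tx":0,"ty":0,"tz":0.02,"rx":0,"ry":0,"rz":0},{"tx":0,"ty":0,"tz":0.01,"rx":0,"ry":0,"rz":0},{"tx":0,"ty":0,"tz":0,"rx":0,"ry":0,"rz":0},{"tx":0,"ty":0,"tz":0,"rx":0,"ry":0,"rz":0}]' 0.07; python3 to.py .570 .018 .0475 8.3; python3 - <<'E'
from h import *
c=cam("wrist"); save(c,"w9")
E
```

```text
time_s: 23.8
tool_pos: [0.5712, 0.0198, 0.0581]
tool_rot: [180.0, -0.1, 8.3]
force: [0.7, 0.9, -1.0]
grip_width: 0.0701
t 23.8 pos [0.5712 0.0198 0.0581] rot [ 1.7998e+02 -1.1000e-01  8.3000e+00] w 0.0701 F [ 0.7  0.9 -1. ]
rz 0.0 shift tx,ty,tz [-0.0015  0.0016  0.0106] len 0.011
```

View pics/w9.png

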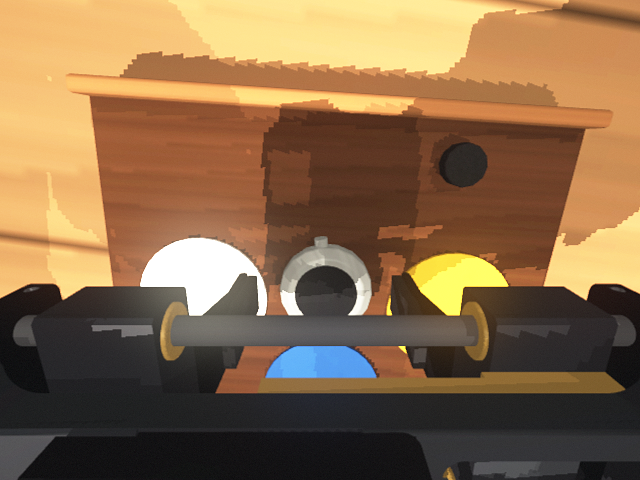

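The silver case (u≈325) is centred between the fingers, so I'm lowering the last 10 mm and gripping.

```bash
python3 -m creep '[{"tx":-0.001,"ty":0.001,"tz":0.005,"rx":0,"ry":0,"rz":0},{"tx":0,"ty":0,"tz":0.004,"rx":0,"ry":0,"rz":0},{"tx":0,"ty":0,"tz":0.001,"rx":0,"ry":0,"rz":0},{"tx":0,"ty":0,"tz":0,"rx":0,"ry":0,"rz":0},{"tx":0,"ty":0,"tz":0,"rx":0,"ry":0,"rz":0}]';python3 to.py .570 .018 .0475 8.3;
```

```text
time_s: 24.48
tool_pos: [0.5696, 0.0186, 0.0471]
tool_rot: [180.0, -0.0, 8.3]
force: [0.1, 0.2, -0.1]
grip_width: 0.0701
t 24.475 pos [0.5696 0.0186 0.0471] rot [ 1.7999e+02 -1.0000e-02  8.3100e+00] w 0.0701 F [ 0.1  0.2 -0.1]
rz 0.01 shift tx,ty,tz [ 0.0003  0.0007 -0.0004] len 0.001
```

```bash
python3 -m creep '[{"tx":0,"ty":0,"tz":0,"rx":0,"ry":0,"rz":0},{"tx":0,"ty":0,"tz":0,"rx":0,"ry":0,"rz":0},{"tx":0,"ty":0,"tz":0,"rx":0,"ry":0,"rz":0},{"tx":0,"ty":0,"tz":0,"rx":0,"ry":0,"rz":0},{"tx":0,"ty":0,"tz":0,"rx":0,"ry":0,"rz":0}]' 0.03 20; python3 -m creep '[{"tx":0,"ty":0,"tz":-0.01,"rx":0,"ry":0,"rz":0},{"tx":0,"ty":0,"tz":-0.02,"rx":0,"ry":0,"rz":0},{"tx":0,"ty":0,"tz":-0.035,"rx":0,"ry":0,"rz":0},{"tx":0,"ty":0,"tz":-0.035,"rx":0,"ry":0,"rz":0},{"tx":-0.0037,"ty":-0.02,"tz":-0.02,"rx":0,"ry":0,"rz":0},{"tx":-0.0073,"ty":-0.04,"tz":0,"rx":0,"ry":0,"rz":0},{"tx":-0.0092,"ty":-0.05,"tz":0,"rx":0,"ry":0,"rz":0},{"tx":-0.0092,"ty":-0.05,"tz":0,"rx":0,"ry":0,"rz":0},{"tx":-0.0092,"ty":-0.05,"tz":0,"rx":0,"ry":0,"rz":0},{"tx":-0.0092,"ty":-0.05,"tz":0,"rx":0,"ry":0,"rz":0},{"tx":-0.0059,"ty":-0.0316,"tz":0,"rx":0,"ry":0,"rz":0},{"tx":-0.0037,"ty":-0.02,"tz":0,"rx":0,"ry":0,"rz":0},{"tx":0,"ty":0,"tz":0,"rx":0,"ry":0,"rz":0},{"tx":0,"ty":0,"tz":0,"rx":0,"ry":0,"rz":0},{"tx":0,"ty":0,"tz":0,"rx":0,"ry":0,"rz":0}]'; python3 to.py .4675 .321 .075 8.3;python3 - <<'E'
from h import *
c=cam("wrist"); save(c,"w10"); print(proj(c,[[.4675,.321,.045]]))
c=cam("scene"); save(c,"s10",(200,80,640,410),1.8)
E
```

```text
time_s: 25.1
tool_pos: [0.5695, 0.0185, 0.0471]
tool_rot: [180.0, -0.0, 8.3]
force: [-0.4, 0.3, 0.5]
grip_width: 0.0486
time_s: 26.98
tool_pos: [0.4682, 0.3172, 0.1669]
tool_rot: [179.9, 0.0, 8.2]
force: [0.1, -1.0, -0.7]
grip_width: 0.0487
t 26.975 pos [0.4682 0.3172 0.1669] rot [1.7995e+02 1.0000e-02 8.1800e+00] w 0.0487 F [ 0.1 -1.  -0.7]
rz -0.12 shift tx,ty,tz [-0.0002 -0.0038  0.0919] len 0.092
[[318.04537643 239.34861919]]
```

View pics/w10.png

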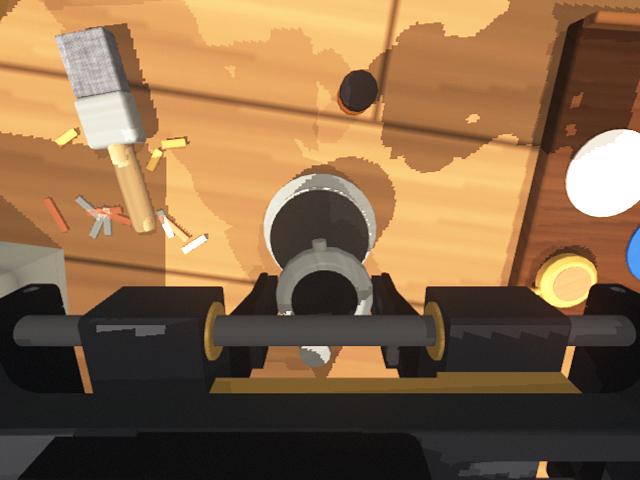

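View pics/s10.png

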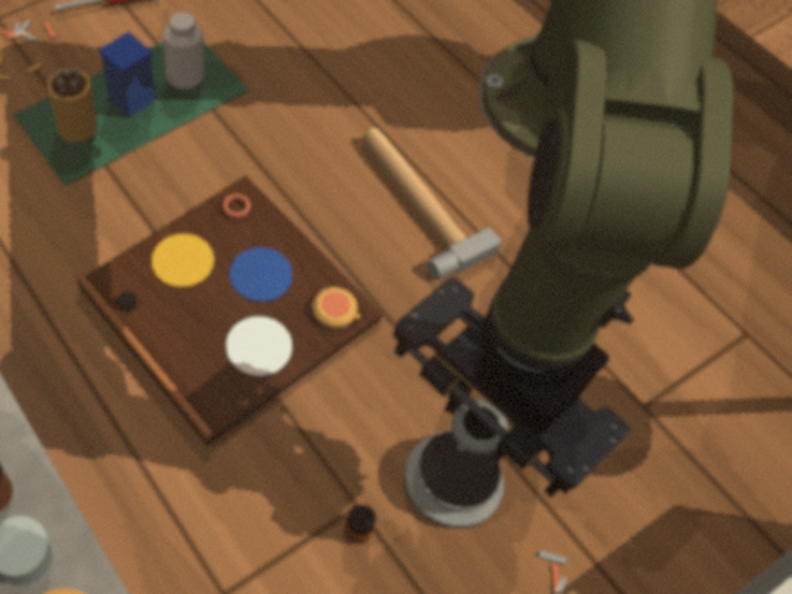

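```bash
python3 - <<'E'
from meas import *
c=cam("wrist");H,S,V=hsvof(c); print(V[215,300],V[215,340],V[183,320])
P=blob(V<75,255,170,385,250);P=P[(P[:,1]<236)&(P[:,1]>171)];print(P[:,0].min(),P[:,0].max(),P[:,1].min());print(circ(ray(c,P,.045),.0397))
save(c,"w11",(240,150,400,330),3.3)
E
python3 to.py .4675 .321 .075 8.3
```

```text
66 66 151
271 367 190
(array([0.467 , 0.3201]), 0.39)
t 27.125 pos [0.4681 0.3177 0.167 ] rot [179.98   0.     8.22] w 0.0487 F [ 0.   0.7 -1. ]
rz -0.08 shift tx,ty,tz [-0.0002 -0.0033  0.092 ] len 0.092
```

View pics/w11.png

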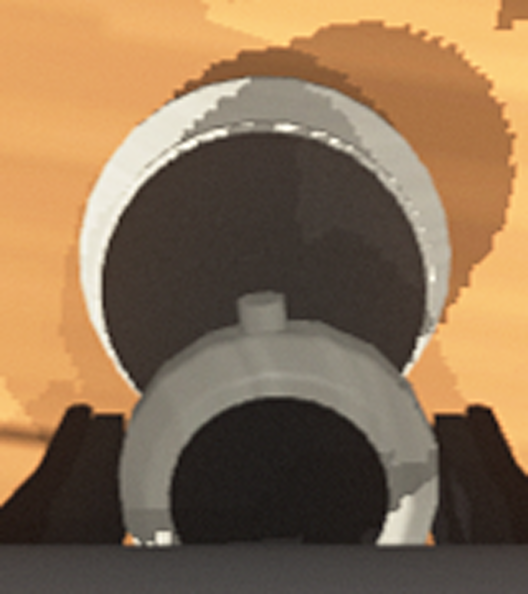

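```bash
python3 -m creep '[{"tx":-0.0007,"ty":-0.0029,"tz":0.01,"rx":0,"ry":0,"rz":0},{"tx":0,"ty":0,"tz":0.02,"rx":0,"ry":0,"rz":0},{"tx":0,"ty":0,"tz":0.025,"rx":0,"ry":0,"rz":0},{"tx":0,"ty":0,"tz":0.02,"rx":0,"ry":0,"rz":0},{"tx":0,"ty":0,"tz":0.01,"rx":0,"ry":0,"rz":0},{"tx":0,"ty":0,"tz":0,"rx":0,"ry":0,"rz":0},{"tx":0,"ty":0,"tz":0,"rx":0,"ry":0,"rz":0},{"tx":0,"ty":0,"tz":0,"rx":0,"ry":0,"rz":0}]';python3 to.py .467 .3205 .0742 8.3
```

```text
time_s: 28.12
tool_pos: [0.4671, 0.3217, 0.0829]
tool_rot: [-180.0, -0.1, 8.3]
force: [-0.6, 0.5, 0.0]
grip_width: 0.0488
t 28.125 pos [0.4671 0.3217 0.0829] rot [-1.7998e+02 -9.0000e-02  8.3000e+00] w 0.0488 F [-0.6  0.5  0. ]
rz 0.0 shift tx,ty,tz [-0.0003  0.0012  0.0087] len 0.009
```

```bash
python3 -m creep '[{"tx":0,"ty":0.001,"tz":0.004,"rx":0,"ry":0,"rz":0},{"tx":0,"ty":0,"tz":0.003,"rx":0,"ry":0,"rz":0},{"tx":0,"ty":0,"tz":0.0015,"rx":0,"ry":0,"rz":0},{"tx":0,"ty":0,"tz":0,"rx":0,"ry":0,"rz":0},{"tx":0,"ty":0,"tz":0,"rx":0,"ry":0,"rz":0}]';python3 to.py .467 .3205 .0742 8.3
```

```text
time_s: 28.75
tool_pos: [0.4667, 0.3201, 0.074]
tool_rot: [179.9, 0.0, 8.3]
force: [-2.7, -2.4, 4.9]
grip_width: 0.0484
t 28.75 pos [0.4667 0.3201 0.074 ] rot [1.7994e+02 1.0000e-02 8.3000e+00] w 0.0484 F [-2.7 -2.4  4.9]
rz -0.0 shift tx,ty,tz [ 0.0004 -0.0004 -0.0002] len 0.001
```

```bash
python3 -m creep '[{"tx":0,"ty":0,"tz":0,"rx":0,"ry":0,"rz":0},{"tx":0,"ty":0,"tz":0,"rx":0,"ry":0,"rz":0},{"tx":0,"ty":0,"tz":0,"rx":0,"ry":0,"rz":0},{"tx":0,"ty":0,"tz":-0.01,"rx":0,"ry":0,"rz":0},{"tx":0,"ty":0,"tz":-0.025,"rx":0,"ry":0,"rz":0},{"tx":0,"ty":0,"tz":-0.04,"rx":0,"ry":0,"rz":0},{"tx":0,"ty":0,"tz":-0.03,"rx":0,"ry":0,"rz":0},{"tx":0,"ty":0,"tz":-0.01,"rx":0,"ry":0,"rz":0}]' 0.075; python3 -m creep '[{"tx":0.0005,"ty":0.0243,"tz":0,"rx":0,"ry":0,"rz":0},{"tx":0.0009,"ty":0.045,"tz":0,"rx":0,"ry":0,"rz":0},{"tx":0.001,"ty":0.05,"tz":0,"rx":0,"ry":0,"rz":0},{"tx":0.001,"ty":0.05,"tz":0,"rx":0,"ry":0,"rz":0},{"tx":0.001,"ty":0.05,"tz":0,"rx":0,"ry":0,"rz":0},{"tx":0.001,"ty":0.05,"tz":0,"rx":0,"ry":0,"rz":0},{"tx":0.0008,"ty":0.055,"tz":0,"rx":0,"ry":0,"rz":0},{"tx":-0.02,"ty":0.045,"tz":0,"rx":0,"ry":0,"rz":0},{"tx":-0.027,"ty":0.05,"tz":0,"rx":0,"ry":0,"rz":0},{"tx":-0.03,"ty":0.05,"tz":0,"rx":0,"ry":0,"rz":0},{"tx":-0.03,"ty":0.05,"tz":0,"rx":0,"ry":0,"rz":0},{"tx":-0.03,"ty":0.045,"tz":0,"rx":0,"ry":0,"rz":0},{"tx":-0.0175,"ty":0.033,"tz":0,"rx":0,"ry":0,"rz":0},{"tx":-0.008,"ty":0.0189,"tz":0,"rx":0,"ry":0,"rz":0},{"tx":0,"ty":0,"tz":0,"rx":0,"ry":0,"rz":0},{"tx":0,"ty":0,"tz":0,"rx":0,"ry":0,"rz":0}]' 0.087; python3 to.py .4014 -.3123 .0675 8.3; python3 - <<'E'
from meas import *
c=cam("top"); save(c,"t12",(80,160,640,400),1.4)
H,S,V=hsvof(c)
for n,a in [("silver",blob((S<60)&(V>110),85,265,160,335))]: print(a.min(0),a.max(0))
save(c,"t12b",(85,255,170,340),6)
c=cam("wrist"); save(c,"w12")
E
```

```text
time_s: 29.75
tool_pos: [0.4676, 0.3213, 0.191]
tool_rot: [-179.9, -0.2, 8.3]
force: [-1.1, -0.2, 0.5]
grip_width: 0.0751
time_s: 31.75
tool_pos: [0.4021, -0.31, 0.1883]
tool_rot: [-179.9, -0.0, 8.5]
force: [-0.1, 1.4, 0.1]
grip_width: 0.087
t 31.75 pos [ 0.4021 -0.31    0.1883] rot [-1.7994e+02 -1.0000e-02  8.4600e+00] w 0.087 F [-0.1  1.4  0.1]
rz 0.16 shift tx,ty,tz [-0.001   0.0022  0.1208] len 0.121
[104 281] [134 313]
```

View pics/t12.png

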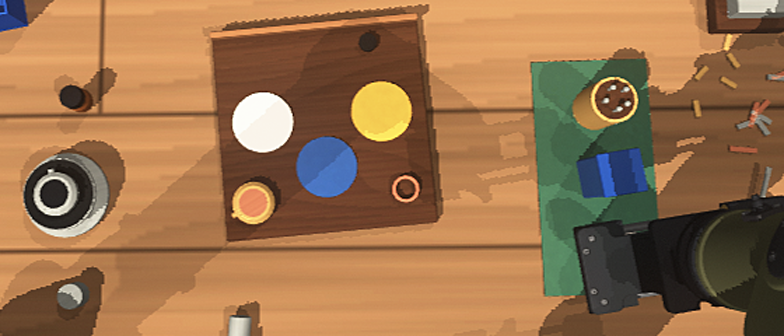

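View pics/t12b.png

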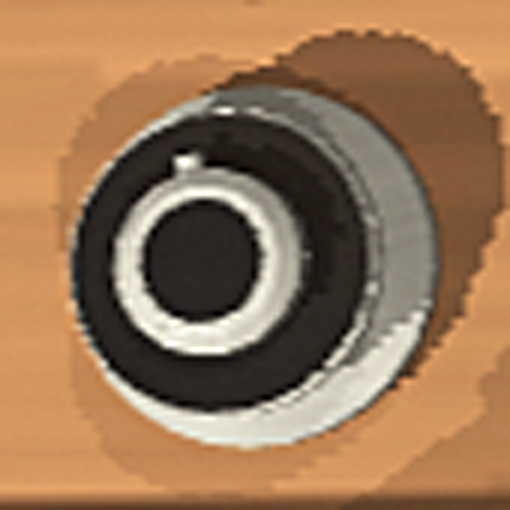

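View pics/w12.png

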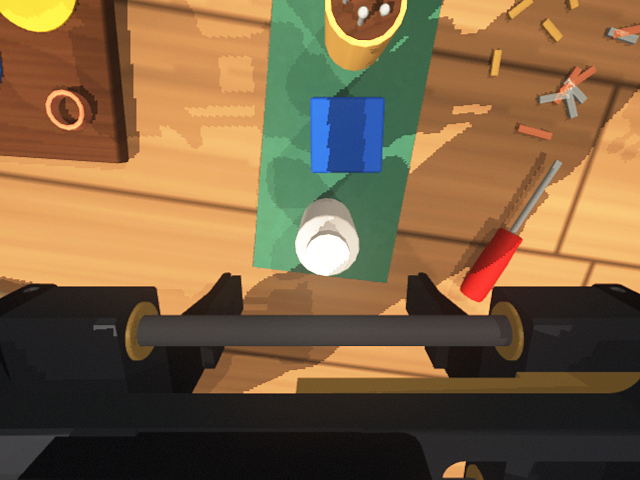

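```bash
python3 - <<'E'
from meas import *
c=cam("top");H,S,V=hsvof(c)
f=lambda u,v:(85+u/6-.42,255+v/6-.42)
print("silver",ray(c,f(206,260),.056)[:,:2],"block",ray(c,f(223,262),.045)[:,:2])
P=blob((S<40)&(V>180),240,215,300,275);print("wpad",circ(ray(c,P,.02),.0355))
P=blob((H>100)&(H<120)&(S>100),285,250,345,310);print("bpad",circ(ray(c,P,.02),.0355))
P=blob((H>18)&(H<34)&(S>130)&(V>120),325,210,385,270);print("ypad",circ(ray(c,P,.02),.0355))
br=blob((S>100)&(V>200)&(H<30),243,285,279,325);print("brass",circ(ray(c,br,.03)[:,:2],.025))
E
python3 to.py .4014 -.3123 .0675 8.3
```

```text
silver [[0.46615028 0.31999663]] block [[0.46592186 0.31915154]]
wpad (array([0.5496, 0.0866]), 0.43)
bpad (array([0.4955, 0.0107]), 0.54)
ypad (array([ 0.5611, -0.055 ]), 0.36)
brass (array([0.4519, 0.0983]), 2.65)
t 31.9 pos [ 0.402  -0.3104  0.1886] rot [-1.7999e+02 -1.0000e-02  8.4700e+00] w 0.0868 F [-1.2 -0.5  0.2]
rz 0.17 shift tx,ty,tz [-0.0008  0.0018  0.1211] len 0.121
```

The silver case lies within about 1 mm of the block's centre, dial up. Next I'm fetching the bottle.

```bash
python3 -m creep '[{"tx":-0.0008,"ty":0.0018,"tz":0.015,"rx":0,"ry":0,"rz":0.15},{"tx":0,"ty":0,"tz":0.03,"rx":0,"ry":0,"rz":0},{"tx":0,"ty":0,"tz":0.035,"rx":0,"ry":0,"rz":0},{"tx":0,"ty":0,"tz":0.025,"rx":0,"ry":0,"rz":0},{"tx":0,"ty":0,"tz":0.0145,"rx":0,"ry":0,"rz":0},{"tx":0,"ty":0,"tz":0,"rx":0,"ry":0,"rz":0},{"tx":0,"ty":0,"tz":0,"rx":0,"ry":0,"rz":0},{"tx":0,"ty":0,"tz":0,"rx":0,"ry":0,"rz":0}]';python3 to.py .4014 -.3123 .0675 8.3;python3 -m creep '[{"tx":0,"ty":0,"tz":0,"rx":0,"ry":0,"rz":0},{"tx":0,"ty":0,"tz":0,"rx":0,"ry":0,"rz":0},{"tx":0,"ty":0,"tz":0,"rx":0,"ry":0,"rz":0},{"tx":0,"ty":0,"tz":0,"rx":0,"ry":0,"rz":0},{"tx":0,"ty":0,"tz":0,"rx":0,"ry":0,"rz":0},{"tx":0,"ty":0,"tz":0,"rx":0,"ry":0,"rz":0}]' 0.03 20
python3 -m creep '[{"tx":0,"ty":0,"tz":-0.01,"rx":0,"ry":0,"rz":0},{"tx":0,"ty":0,"tz":-0.025,"rx":0,"ry":0,"rz":0},{"tx":0,"ty":0,"tz":-0.04,"rx":0,"ry":0,"rz":0},{"tx":0,"ty":0,"tz":-0.04,"rx":0,"ry":0,"rz":0},{"tx":0,"ty":0,"tz":-0.03,"rx":0,"ry":0,"rz":0},{"tx":0,"ty":0,"tz":-0.01,"rx":0,"ry":0,"rz":0}]';python3 to.py .5515 .0867 .12 8.3
```

```text
time_s: 32.9
tool_pos: [0.4013, -0.3144, 0.0702]
tool_rot: [179.9, -0.1, 8.2]
force: [0.0, -0.2, -0.4]
grip_width: 0.0871
t 32.9 pos [ 0.4013 -0.3144  0.0702] rot [ 1.799e+02 -8.000e-02  8.160e+00] w 0.0871 F [ 0.  -0.2 -0.4]
rz -0.14 shift tx,ty,tz [ 0.0004 -0.0021  0.0027] len 0.003
time_s: 33.65
tool_pos: [0.4005, -0.3136, 0.069]
tool_rot: [-180.0, 0.0, 8.2]
force: [-1.1, 0.9, 1.1]
grip_width: 0.0494
time_s: 34.4
tool_pos: [0.4014, -0.3145, 0.2265]
tool_rot: [179.8, -0.1, 8.2]
force: [0.6, 0.3, -1.8]
grip_width: 0.0493
t 34.4 pos [ 0.4014 -0.3145  0.2265] rot [ 1.7981e+02 -1.4000e-01  8.1600e+00] w 0.0493 F [ 0.6  0.3 -1.8]
rz -0.14 shift tx,ty,tz [ 0.2065 -0.3753  0.1065] len 0.441
```

```bash
python3 -m creep '[{"tx":0.011,"ty":-0.02,"tz":0,"rx":0,"ry":0,"rz":0},{"tx":0.0192,"ty":-0.035,"tz":0,"rx":0,"ry":0,"rz":0},{"tx":0.0247,"ty":-0.045,"tz":0,"rx":0,"ry":0,"rz":0},{"tx":0.0274,"ty":-0.05,"tz":0,"rx":0,"ry":0,"rz":0},{"tx":0.0274,"ty":-0.05,"tz":0,"rx":0,"ry":0,"rz":0},{"tx":0.0274,"ty":-0.05,"tz":0,"rx":0,"ry":0,"rz":0},{"tx":0.0274,"ty":-0.05,"tz":0,"rx":0,"ry":0,"rz":0},{"tx":0.0219,"ty":-0.04,"tz":0,"rx":0,"ry":0,"rz":0},{"tx":0.0121,"ty":-0.022,"tz":0.01,"rx":0,"ry":0,"rz":0},{"tx":0.0072,"ty":-0.0133,"tz":0.02,"rx":0,"ry":0,"rz":0},{"tx":0,"ty":0,"tz":0.03,"rx":0,"ry":0,"rz":0},{"tx":0,"ty":0,"tz":0.03,"rx":0,"ry":0,"rz":0},{"tx":0,"ty":0,"tz":0.022,"rx":0,"ry":0,"rz":0},{"tx":0,"ty":0,"tz":0.0145,"rx":0,"ry":0,"rz":0},{"tx":0,"ty":0,"tz":0,"rx":0,"ry":0,"rz":0},{"tx":0,"ty":0,"tz":0,"rx":0,"ry":0,"rz":0},{"tx":0,"ty":0,"tz":0,"rx":0,"ry":0,"rz":0}]';python3 to.py .5507 .0867 .086 8.3
```

```text
time_s: 36.52
tool_pos: [0.5516, 0.0869, 0.0985]
tool_rot: [180.0, -0.1, 8.2]
force: [-0.3, 0.3, -1.4]
grip_width: 0.0499
t 36.525 pos [0.5516 0.0869 0.0985] rot [ 1.7998e+02 -1.0000e-01  8.1500e+00] w 0.0499 F [-0.3  0.3 -1.4]
rz -0.15 shift tx,ty,tz [-0.001   0.0001  0.0125] len 0.013
```

```bash
python3 -m creep '[{"tx":0,"ty":0,"tz":0.006,"rx":0,"ry":0,"rz":0},{"tx":0,"ty":0,"tz":0.004,"rx":0,"ry":0,"rz":0},{"tx":0,"ty":0,"tz":0.002,"rx":0,"ry":0,"rz":0},{"tx":0,"ty":0,"tz":0,"rx":0,"ry":0,"rz":0},{"tx":0,"ty":0,"tz":0,"rx":0,"ry":0,"rz":0}]';python3 to.py .5507 .0867 .086 8.3; python3 - <<'E'
from h import *
c=cam("scene"); save(c,"s13",(230,160,420,330),3.3)
E
```

```text
time_s: 37.15
tool_pos: [0.5509, 0.0868, 0.086]
tool_rot: [180.0, 0.0, 8.2]
force: [-3.1, -0.8, 5.5]
grip_width: 0.0497
t 37.15 pos [0.5509 0.0868 0.086 ] rot [1.7997e+02 1.0000e-02 8.1500e+00] w 0.0497 F [-3.1 -0.8  5.5]
rz -0.15 shift tx,ty,tz [-0.0002  0.0001  0.    ] len 0.0
```

View pics/s13.png

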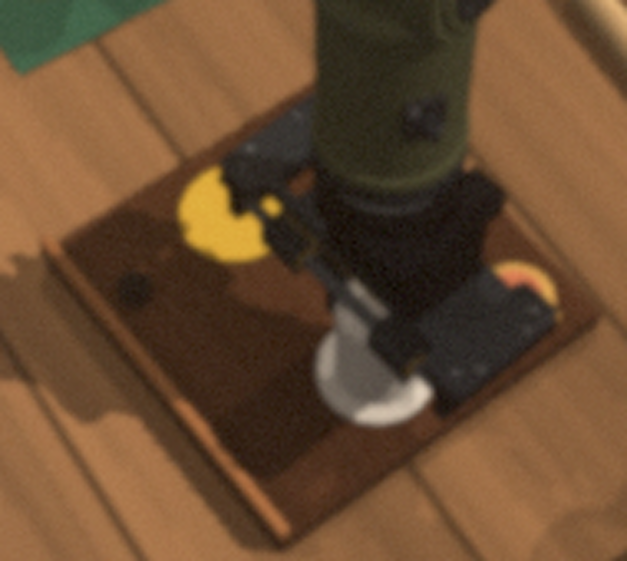

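```bash
python3 -m creep '[{"tx":0,"ty":0,"tz":0,"rx":0,"ry":0,"rz":0},{"tx":0,"ty":0,"tz":0,"rx":0,"ry":0,"rz":0},{"tx":0,"ty":0,"tz":0,"rx":0,"ry":0,"rz":0},{"tx":0,"ty":0,"tz":-0.01,"rx":0,"ry":0,"rz":0},{"tx":0,"ty":0,"tz":-0.025,"rx":0,"ry":0,"rz":0},{"tx":0,"ty":0,"tz":-0.04,"rx":0,"ry":0,"rz":0},{"tx":0,"ty":0,"tz":-0.03,"rx":0,"ry":0,"rz":-0.15}]' 0.087; python3 -m creep '[{"tx":-0.0065,"ty":0.02,"tz":0,"rx":0,"ry":0,"rz":0},{"tx":-0.013,"ty":0.04,"tz":0,"rx":0,"ry":0,"rz":0},{"tx":-0.0178,"ty":0.055,"tz":0,"rx":0,"ry":0,"rz":0},{"tx":-0.0178,"ty":0.055,"tz":0,"rx":0,"ry":0,"rz":0},{"tx":-0.0178,"ty":0.055,"tz":0,"rx":0,"ry":0,"rz":0},{"tx":-0.0178,"ty":0.055,"tz":0,"rx":0,"ry":0,"rz":0},{"tx":-0.0162,"ty":0.05,"tz":0,"rx":0,"ry":0,"rz":0},{"tx":-0.011,"ty":0.034,"tz":0,"rx":0,"ry":0,"rz":0},{"tx":-0.0068,"ty":0.0209,"tz":0,"rx":0,"ry":0,"rz":0},{"tx":0,"ty":0,"tz":0,"rx":0,"ry":0,"rz":0},{"tx":0,"ty":0,"tz":0,"rx":0,"ry":0,"rz":0},{"tx":0,"ty":0,"tz":0,"rx":0,"ry":0,"rz":0}]';python3 to.py .4831 -.3121 .0695 8.3; python3 - <<'E'
from meas import *
c=cam("top"); save(c,"t14",(80,160,640,400),1.4);save(c,"t14b",(225,160,400,340),3.3)
c=cam("wrist"); save(c,"w14")
E
```

```text
time_s: 38.08
tool_pos: [0.5514, 0.0872, 0.1929]
tool_rot: [180.0, -0.1, 8.3]
force: [-0.5, 1.1, -0.8]
grip_width: 0.0871
time_s: 39.58
tool_pos: [0.484, -0.31, 0.1907]
tool_rot: [-180.0, -0.0, 8.5]
force: [0.3, -0.3, 0.4]
grip_width: 0.0871
t 39.575 pos [ 0.484  -0.31    0.1907] rot [-1.7998e+02 -2.0000e-02  8.4800e+00] w 0.0871 F [ 0.3 -0.3  0.4]
rz 0.18 shift tx,ty,tz [-0.0012  0.002   0.1212] len 0.121
```

View pics/t14b.png

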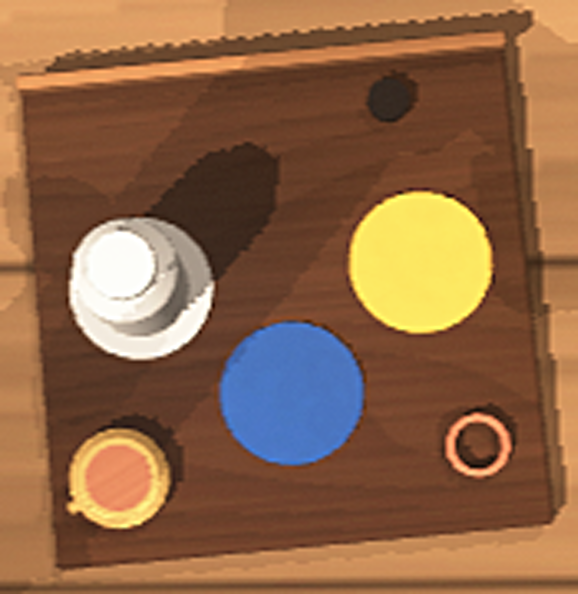

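View pics/w14.png

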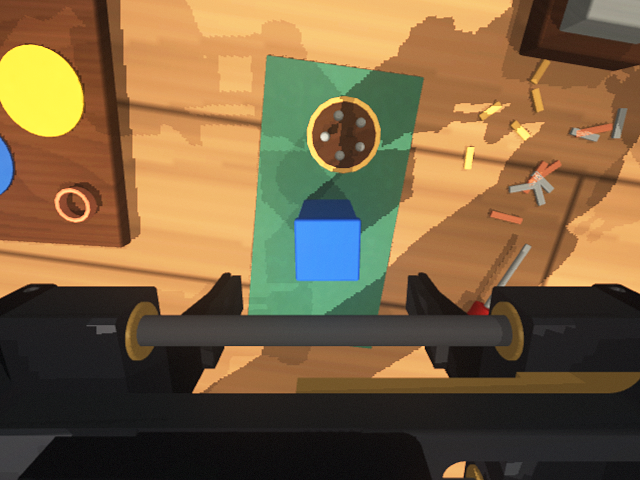

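The bottle's cap centre is about 1 mm from its pad's centre, and it stands upright. Now the tin.

```bash
python3 -m creep '[{"tx":-0.0008,"ty":0.0006,"tz":0.015,"rx":0,"ry":0,"rz":0},{"tx":0,"ty":0,"tz":0.03,"rx":0,"ry":0,"rz":0},{"tx":0,"ty":0,"tz":0.035,"rx":0,"ry":0,"rz":0},{"tx":0,"ty":0,"tz":0.025,"rx":0,"ry":0,"rz":0},{"tx":0,"ty":0,"tz":0.0145,"rx":0,"ry":0,"rz":0},{"tx":0,"ty":0,"tz":0,"rx":0,"ry":0,"rz":0},{"tx":0,"ty":0,"tz":0,"rx":0,"ry":0,"rz":0},{"tx":0,"ty":0,"tz":0,"rx":0,"ry":0,"rz":0}]';python3 to.py .4831 -.3121 .0695 8.3;python3 -m creep '[{"tx":0,"ty":0,"tz":0,"rx":0,"ry":0,"rz":0},{"tx":0,"ty":0,"tz":0,"rx":0,"ry":0,"rz":0},{"tx":0,"ty":0,"tz":0,"rx":0,"ry":0,"rz":0},{"tx":0,"ty":0,"tz":0,"rx":0,"ry":0,"rz":0},{"tx":0,"ty":0,"tz":0,"rx":0,"ry":0,"rz":0},{"tx":0,"ty":0,"tz":0,"rx":0,"ry":0,"rz":0}]' 0.03 30
python3 -m creep '[{"tx":0,"ty":0,"tz":-0.01,"rx":0,"ry":0,"rz":0},{"tx":0,"ty":0,"tz":-0.025,"rx":0,"ry":0,"rz":0},{"tx":0,"ty":0,"tz":-0.04,"rx":0,"ry":0,"rz":0},{"tx":0,"ty":0,"tz":-0.04,"rx":0,"ry":0,"rz":0},{"tx":0,"ty":0,"tz":-0.03,"rx":0,"ry":0,"rz":0},{"tx":0,"ty":0,"tz":-0.01,"rx":0,"ry":0,"rz":0}]';python3 to.py .497 .0115 .12 8.3
```

```text
time_s: 40.67
tool_pos: [0.4832, -0.3132, 0.0723]
tool_rot: [179.9, -0.1, 8.3]
force: [0.4, -1.3, -0.6]
grip_width: 0.0875
t 40.675 pos [ 0.4832 -0.3132  0.0723] rot [ 1.799e+02 -9.000e-02  8.300e+00] w 0.0875 F [ 0.4 -1.3 -0.6]
rz 0.0 shift tx,ty,tz [ 0.0001 -0.0011  0.0028] len 0.003
time_s: 41.42
tool_pos: [0.4824, -0.3128, 0.071]
tool_rot: [180.0, 0.0, 8.3]
force: [-0.5, -0.1, 0.5]
grip_width: 0.0475
time_s: 42.18
tool_pos: [0.4833, -0.3131, 0.2286]
tool_rot: [179.8, -0.2, 8.3]
force: [0.4, -0.2, -1.4]
grip_width: 0.0476
t 42.175 pos [ 0.4833 -0.3131  0.2286] rot [ 1.7984e+02 -1.6000e-01  8.3100e+00] w 0.0476 F [ 0.4 -0.2 -1.4]
rz 0.01 shift tx,ty,tz [ 0.0604 -0.3192  0.1086] len 0.343
```

```bash
python3 -m creep '[{"tx":0.0037,"ty":-0.02,"tz":0,"rx":0,"ry":0,"rz":0},{"tx":0.0075,"ty":-0.04,"tz":0,"rx":0,"ry":0,"rz":0},{"tx":0.0103,"ty":-0.055,"tz":0,"rx":0,"ry":0,"rz":0},{"tx":0.0103,"ty":-0.055,"tz":0,"rx":0,"ry":0,"rz":0},{"tx":0.0103,"ty":-0.055,"tz":0,"rx":0,"ry":0,"rz":0},{"tx":0.0084,"ty":-0.045,"tz":0,"rx":0,"ry":0,"rz":0},{"tx":0.0056,"ty":-0.03,"tz":0.01,"rx":0,"ry":0,"rz":0},{"tx":0.0036,"ty":-0.0193,"tz":0.02,"rx":0,"ry":0,"rz":0},{"tx":0,"ty":0,"tz":0.03,"rx":0,"ry":0,"rz":0},{"tx":0,"ty":0,"tz":0.03,"rx":0,"ry":0,"rz":0},{"tx":0,"ty":0,"tz":0.022,"rx":0,"ry":0,"rz":0},{"tx":0,"ty":0,"tz":0.016,"rx":0,"ry":0,"rz":0},{"tx":0,"ty":0,"tz":0,"rx":0,"ry":0,"rz":0},{"tx":0,"ty":0,"tz":0,"rx":0,"ry":0,"rz":0},{"tx":0,"ty":0,"tz":0,"rx":0,"ry":0,"rz":0}]';python3 to.py .4963 .0115 .088 8.3
```

```text
time_s: 44.05
tool_pos: [0.4961, 0.0119, 0.0989]
tool_rot: [180.0, -0.1, 8.3]
force: [-0.5, -0.4, -1.7]
grip_width: 0.0474
t 44.05 pos [0.4961 0.0119 0.0989] rot [ 1.7996e+02 -1.0000e-01  8.3000e+00] w 0.0474 F [-0.5 -0.4 -1.7]
rz -0.0 shift tx,ty,tz [0.0002 0.0004 0.0109] len 0.011
```

```bash
python3 -m creep '[{"tx":0.0005,"ty":0.0002,"tz":0.006,"rx":0,"ry":0,"rz":0},{"tx":0,"ty":0,"tz":0.003,"rx":0,"ry":0,"rz":0},{"tx":0,"ty":0,"tz":0.0015,"rx":0,"ry":0,"rz":0},{"tx":0,"ty":0,"tz":0,"rx":0,"ry":0,"rz":0},{"tx":0,"ty":0,"tz":0,"rx":0,"ry":0,"rz":0}]';python3 to.py .4963 .0115 .088 8.3
```

```text
time_s: 44.68
tool_pos: [0.4962, 0.0116, 0.0881]
tool_rot: [180.0, -0.0, 8.3]
force: [-1.4, -0.0, 5.9]
grip_width: 0.0474
t 44.675 pos [0.4962 0.0116 0.0881] rot [ 1.7997e+02 -2.0000e-02  8.3000e+00] w 0.0474 F [-1.4 -0.   5.9]
rz 0.0 shift tx,ty,tz [0.0001 0.0001 0.0001] len 0.0
```

```bash
python3 -m creep '[{"tx":0,"ty":0,"tz":0,"rx":0,"ry":0,"rz":0},{"tx":0,"ty":0,"tz":0,"rx":0,"ry":0,"rz":0},{"tx":0,"ty":0,"tz":0,"rx":0,"ry":0,"rz":0},{"tx":0,"ty":0,"tz":-0.01,"rx":0,"ry":0,"rz":0},{"tx":0,"ty":0,"tz":-0.025,"rx":0,"ry":0,"rz":0},{"tx":0,"ty":0,"tz":-0.04,"rx":0,"ry":0,"rz":0},{"tx":0,"ty":0,"tz":-0.03,"rx":0,"ry":0,"rz":0}]' 0.087; python3 -m creep '[{"tx":0.0013,"ty":0.02,"tz":0,"rx":0,"ry":0,"rz":0},{"tx":0.0026,"ty":0.04,"tz":0,"rx":0,"ry":0,"rz":0},{"tx":0.0036,"ty":0.055,"tz":0,"rx":0,"ry":0,"rz":0},{"tx":0.0036,"ty":0.055,"tz":0,"rx":0,"ry":0,"rz":0},{"tx":0.0036,"ty":0.055,"tz":0,"rx":0,"ry":0,"rz":0},{"tx":0.0033,"ty":0.05,"tz":0,"rx":0,"ry":0,"rz":0},{"tx":0.0023,"ty":0.035,"tz":0,"rx":0,"ry":0,"rz":0},{"tx":0.0014,"ty":0.0201,"tz":0,"rx":0,"ry":0,"rz":0},{"tx":0,"ty":0,"tz":0,"rx":0,"ry":0,"rz":0},{"tx":0,"ty":0,"tz":0,"rx":0,"ry":0,"rz":0},{"tx":0,"ty":0,"tz":0,"rx":0,"ry":0,"rz":0}]';python3 to.py .5651 -.312 .0696 8.3; python3 - <<'E'
from meas import *
c=cam("top"); save(c,"t15b",(225,160,400,340),3.3)
c=cam("wrist"); save(c,"w15")
E
```

```text
time_s: 45.55
tool_pos: [0.4964, 0.0119, 0.1948]
tool_rot: [180.0, -0.1, 8.3]
force: [0.8, 0.2, -1.1]
grip_width: 0.0866
time_s: 46.92
tool_pos: [0.5654, -0.3098, 0.1929]
tool_rot: [-180.0, -0.0, 8.5]
force: [0.2, 0.4, 0.5]
grip_width: 0.087
t 46.925 pos [ 0.5654 -0.3098  0.1929] rot [-1.7999e+02 -1.0000e-02  8.4600e+00] w 0.087 F [0.2 0.4 0.5]
rz 0.16 shift tx,ty,tz [-0.0006  0.0021  0.1233] len 0.123
```

View pics/t15b.png

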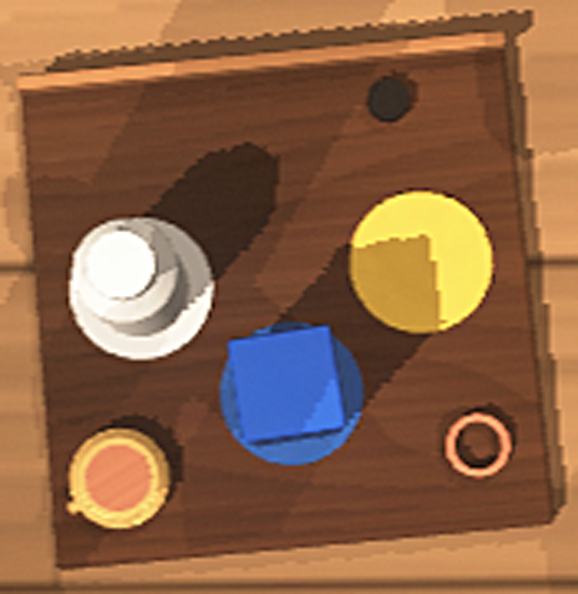

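View pics/w15.png

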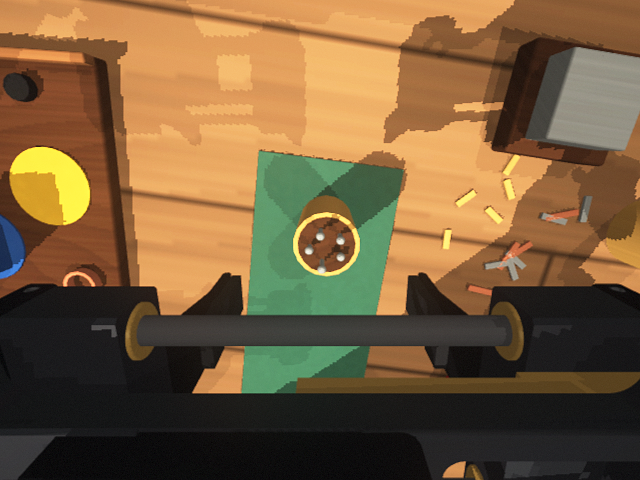

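The tin stands upright and is about 2 mm off its pad's centre. Now the pot.

```bash
python3 -m creep '[{"tx":-0.0003,"ty":0.0006,"tz":0.015,"rx":0,"ry":0,"rz":0},{"tx":0,"ty":0,"tz":0.03,"rx":0,"ry":0,"rz":0},{"tx":0,"ty":0,"tz":0.035,"rx":0,"ry":0,"rz":0},{"tx":0,"ty":0,"tz":0.026,"rx":0,"ry":0,"rz":0},{"tx":0,"ty":0,"tz":0.0155,"rx":0,"ry":0,"rz":0},{"tx":0,"ty":0,"tz":0,"rx":0,"ry":0,"rz":0},{"tx":0,"ty":0,"tz":0,"rx":0,"ry":0,"rz":0},{"tx":0,"ty":0,"tz":0,"rx":0,"ry":0,"rz":0}]';python3 to.py .5651 -.312 .0696 8.3;python3 -m creep '[{"tx":0,"ty":0,"tz":0,"rx":0,"ry":0,"rz":0},{"tx":0,"ty":0,"tz":0,"rx":0,"ry":0,"rz":0},{"tx":0,"ty":0,"tz":0,"rx":0,"ry":0,"rz":0},{"tx":0,"ty":0,"tz":0,"rx":0,"ry":0,"rz":0},{"tx":0,"ty":0,"tz":0,"rx":0,"ry":0,"rz":0},{"tx":0,"ty":0,"tz":0,"rx":0,"ry":0,"rz":0}]' 0.03 30
python3 -m creep '[{"tx":0,"ty":0,"tz":-0.01,"rx":0,"ry":0,"rz":0},{"tx":0,"ty":0,"tz":-0.025,"rx":0,"ry":0,"rz":0},{"tx":0,"ty":0,"tz":-0.04,"rx":0,"ry":0,"rz":0},{"tx":0,"ty":0,"tz":-0.04,"rx":0,"ry":0,"rz":0},{"tx":0,"ty":0,"tz":-0.03,"rx":0,"ry":0,"rz":0},{"tx":0,"ty":0,"tz":-0.01,"rx":0,"ry":0,"rz":0}]';python3 to.py .5633 -.0557 .12 8.3
```

```text
time_s: 48.02
tool_pos: [0.5657, -0.3128, 0.0724]
tool_rot: [179.9, -0.1, 8.3]
force: [-0.1, -0.1, -0.2]
grip_width: 0.0871
t 48.025 pos [ 0.5657 -0.3128  0.0724] rot [ 1.7991e+02 -1.0000e-01  8.3000e+00] w 0.0871 F [-0.1 -0.1 -0.2]
rz 0.0 shift tx,ty,tz [-0.0005 -0.0009  0.0028] len 0.003
time_s: 48.78
tool_pos: [0.5648, -0.3123, 0.071]
tool_rot: [-180.0, 0.0, 8.3]
force: [-0.5, 0.4, 0.3]
grip_width: 0.0507
time_s: 49.52
tool_pos: [0.5657, -0.3128, 0.2286]
tool_rot: [179.9, -0.2, 8.3]
force: [-0.2, 0.6, -2.1]
grip_width: 0.0507
t 49.525 pos [ 0.5657 -0.3128  0.2286] rot [ 1.7985e+02 -1.6000e-01  8.3000e+00] w 0.0507 F [-0.2  0.6 -2.1]
rz 0.0 shift tx,ty,tz [ 0.0348 -0.2548  0.1086] len 0.279
```

```bash
python3 -m creep '[{"tx":0.0028,"ty":-0.02,"tz":0,"rx":0,"ry":0,"rz":0},{"tx":0.0055,"ty":-0.04,"tz":0,"rx":0,"ry":0,"rz":0},{"tx":0.0069,"ty":-0.05,"tz":0,"rx":0,"ry":0,"rz":0},{"tx":0.0069,"ty":-0.05,"tz":0,"rx":0,"ry":0,"rz":0},{"tx":0.0062,"ty":-0.045,"tz":0,"rx":0,"ry":0,"rz":0},{"tx":0.0041,"ty":-0.03,"tz":0.01,"rx":0,"ry":0,"rz":0},{"tx":0.0028,"ty":-0.0198,"tz":0.02,"rx":0,"ry":0,"rz":0},{"tx":0,"ty":0,"tz":0.03,"rx":0,"ry":0,"rz":0},{"tx":0,"ty":0,"tz":0.03,"rx":0,"ry":0,"rz":0},{"tx":0,"ty":0,"tz":0.022,"rx":0,"ry":0,"rz":0},{"tx":0,"ty":0,"tz":0.016,"rx":0,"ry":0,"rz":0},{"tx":0,"ty":0,"tz":0,"rx":0,"ry":0,"rz":0},{"tx":0,"ty":0,"tz":0,"rx":0,"ry":0,"rz":0},{"tx":0,"ty":0,"tz":0,"rx":0,"ry":0,"rz":0}]';python3 to.py .5637 -.0557 .088 8.3
```

```text
time_s: 51.28
tool_pos: [0.5636, -0.0552, 0.0991]
tool_rot: [180.0, -0.1, 8.3]
force: [0.0, 0.1, -2.0]
grip_width: 0.0508
t 51.275 pos [ 0.5636 -0.0552  0.0991] rot [ 1.7996e+02 -1.1000e-01  8.3000e+00] w 0.0508 F [ 0.   0.1 -2. ]
rz 0.0 shift tx,ty,tz [-0.      0.0005  0.0111] len 0.011
```

```bash
python3 -m creep '[{"tx":0.0006,"ty":0.0002,"tz":0.006,"rx":0,"ry":0,"rz":0},{"tx":0,"ty":0,"tz":0.003,"rx":0,"ry":0,"rz":0},{"tx":0,"ty":0,"tz":0.0015,"rx":0,"ry":0,"rz":0},{"tx":0,"ty":0,"tz":0,"rx":0,"ry":0,"rz":0},{"tx":0,"ty":0,"tz":0,"rx":0,"ry":0,"rz":0}]';python3 to.py .5637 -.0557 .088 8.3
```

```text
time_s: 51.9
tool_pos: [0.5634, -0.0554, 0.088]
tool_rot: [180.0, 0.0, 8.3]
force: [-2.9, 0.6, 4.1]
grip_width: 0.0504
t 51.9 pos [ 0.5634 -0.0554  0.088 ] rot [1.7998e+02 2.0000e-02 8.3000e+00] w 0.0504 F [-2.9  0.6  4.1]
rz 0.0 shift tx,ty,tz [ 0.0003  0.0004 -0.    ] len 0.0
```

```bash
python3 -m creep '[{"tx":0,"ty":0,"tz":0,"rx":0,"ry":0,"rz":0},{"tx":0,"ty":0,"tz":0,"rx":0,"ry":0,"rz":0},{"tx":0,"ty":0,"tz":0,"rx":0,"ry":0,"rz":0},{"tx":0,"ty":0,"tz":-0.01,"rx":0,"ry":0,"rz":0},{"tx":0,"ty":0,"tz":-0.025,"rx":0,"ry":0,"rz":0},{"tx":0,"ty":0,"tz":-0.04,"rx":0,"ry":0,"rz":0},{"tx":0,"ty":0,"tz":-0.035,"rx":0,"ry":0,"rz":0}]' 0.087; python3 -m creep '[{"tx":0,"ty":0.02,"tz":0,"rx":0,"ry":0,"rz":0},{"tx":0,"ty":0.04,"tz":0,"rx":0,"ry":0,"rz":0},{"tx":0,"ty":0.055,"tz":0,"rx":0,"ry":0,"rz":0},{"tx":0,"ty":0.055,"tz":0,"rx":0,"ry":0,"rz":0},{"tx":0,"ty":0.05,"tz":0,"rx":0,"ry":0,"rz":0},{"tx":0,"ty":0.03,"tz":0,"rx":0,"ry":0,"rz":0},{"tx":0,"ty":0.015,"tz":0,"rx":0,"ry":0,"rz":0},{"tx":0,"ty":0,"tz":0,"rx":0,"ry":0,"rz":0},{"tx":0,"ty":0,"tz":0,"rx":0,"ry":0,"rz":0}]'; python3 - <<'E'
from meas import *
c=cam("top"); save(c,"t16b",(225,160,400,340),3.3);save(c,"t16",(80,160,640,400),1.4)
c=cam("scene"); save(c,"s16",(230,160,520,390),2.5)
E
```

```text
time_s: 52.78
tool_pos: [0.5638, -0.0552, 0.1996]
tool_rot: [180.0, -0.1, 8.3]
force: [-0.8, 0.5, 0.2]
grip_width: 0.0866
time_s: 53.9
tool_pos: [0.6021, -0.3154, 0.1975]
tool_rot: [-179.9, -0.0, 8.4]
force: [0.1, -0.2, -0.5]
grip_width: 0.087
```

View pics/t16b.png

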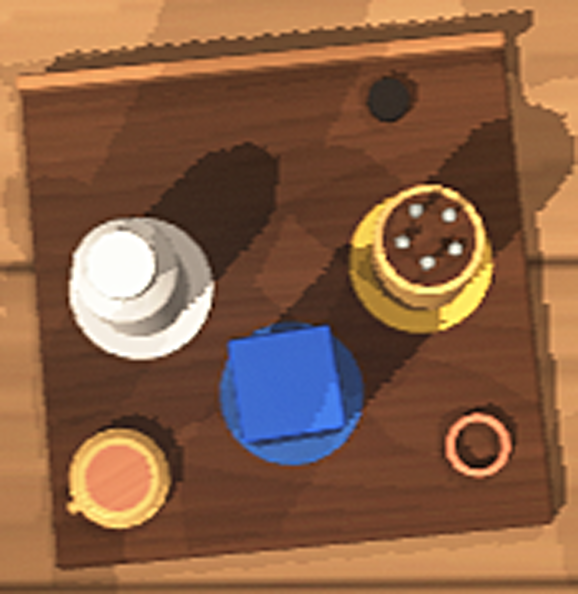

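View pics/s16.png

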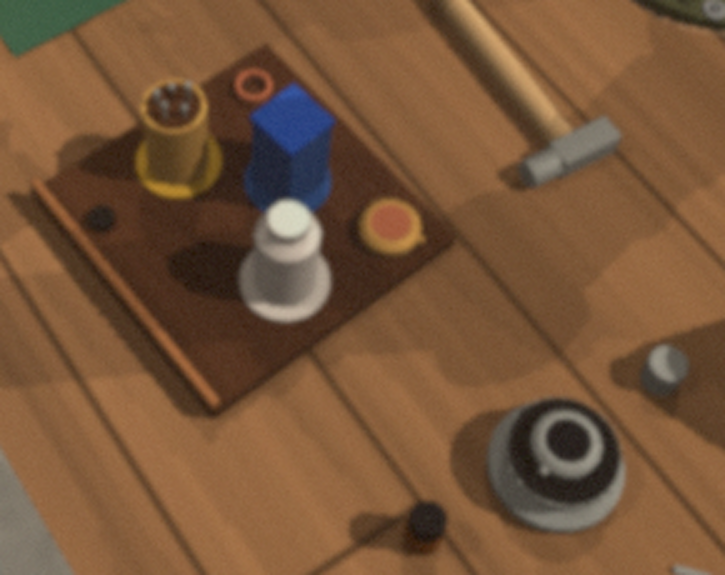

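View pics/t16.png

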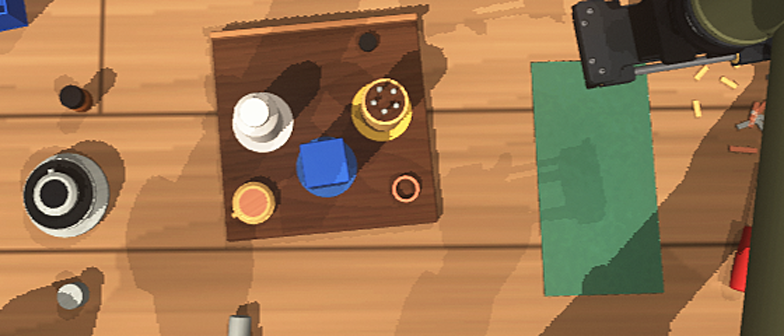

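All three stand on their pads: offsets are about 1 mm for the pot, 1 mm for the bottle and 2 mm for the tin. The silver case is centred on the block, the brass case hasn't moved, and the gripper is clear. I'm handing in.

```bash
python3 -c "
from cell import env
print(env.sign_off())"
```

```text
the job is handed in; nothing more can be done
None
```

The job is done in the order asked and handed in at about 54 s. I moved the pot, tin and bottle upright onto the mat. Then I laid the silver case flat, dial up, on the block, and only after that stood the bottle, tin and pot back on their own pads.

The last top and scene pictures show:
- **Three things:** all upright on the right pads. By the top camera the pot and bottle are about 1 mm from the middle. The tin is about 2 mm off towards the robot, which I left.
- **Silver case:** within about 1 mm of the block's centre.
- **Brass case:** not touched, and in the same place in the pictures. One automatic fit put it about 1.5 mm from its first reading, but that fit was poor (2.7 mm spread).
- **Robot:** the gripper was open, empty and clear of everything at hand-in.

The camera calibrations disagreed by about 2–4 mm, so I set the positions from the grasps and from offsets seen within one camera. The highest tool force reading I saw was about 6.5 N. I only read it between moves, so a short peak could have been missed.

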